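# Fit the packs and test-run the emergency pump

## Robot

A 6-joint arm with a two-finger parallel gripper is mounted at the origin on the work surface. World frame = base frame: x ahead of the robot, y to its left, z up, the work surface at z = 0. Lengths are in m, angles in rad, forces in N, time in s.
With the tool pointing down it reaches from about 0.375 to 0.975 m from the base axis. Payload 3.8 kg.
Tool frame: the origin (TCP) lies at the very end of the fingers, on their centre line; the grasp point (between the pads) lies 19 mm behind it (bot.pinch_z is the distance from the TCP to the grasp point, in m); x points along the fingers, y is the direction in which the jaws open and shut, and the axes are right-handed (so a half turn about x gives the same grasp; the last joint's range is limited). The gripper opens to 85 mm and grips with 20 to 120 N. Pads are 22 mm wide; open, the fingers measure 114 mm over their backs; the gripper's body (76 mm by 85 mm) begins 54 mm behind the grasp point. The pads swing forward as they close: fully open they stand 13 mm farther back than shut.
Start: joints at [-1.199, 0.264, 1.604, -0, 1.274, -0.037], TCP at [0.268, -0.619, 0.231] pointing down, gripper open.
Joint ranges: [-2.63, 2.63], [-0.94, 2.18], [0.31, 2.57], [-1.31, 4.45], [0, 2.66], [-2.55, 2.55]. Speed limits (rad/s): [2.57, 2.57, 3.14, 3.14, 3.14, 3.14].

## Interface

Orientations are given as a rotation vector (axis times angle).
In Python, from workcell import monitor, imaging, finish_job, bot gives the robot as it stands.
- The arm moves only by the tool jog_arm, never from a script. Its argument "rows" is a list of rows, each a list of 7 numbers: the shift along the tool's x, y, z in m, then the turn, a rotation vector about the tool's x, y, z in rad, then the opening in per cent of the stroke, from 0 (shut) to 100 (fully open). A call has 1 to 20 rows; each row is the pose to reach, as a shift and turn from the pose measured when the call began, along the tool's axes at that moment; what a row does not reach only later rows make up. A row lasts 1/10 s, in which the tool goes at most 50 mm and 8.59 degrees, less where a joint would pass 70% of its speed; a pose out of reach is approached as far as the arm can. A call with a gripper value outside its range is refused whole. The fingers move at their own pace and stop on an object; "force" is the grip in N (left out, the last holds). Time passes only in rows, so rows that repeat a pose let the fingers close. It gives the time, the measured TCP pose, the force and the opening at its end, in the units of the state.
- monitor.read_state(): the state, without advancing time (a new reading comes with each control period).
- imaging.read_camera(name): name is "side" or "top" or "wrist"; returns the picture (400x640x3 uint8, blue, green, red); there is no depth.
- imaging.camera_params(name): a dict with "fx", "fy", "cx", "cy" (pixels), "T" (4x4, takes a point from camera to world coordinates); the wrist camera has in their place "T_tool_cam" (4x4, takes a point from camera to tool coordinates, whose origin is the TCP and whose axes are the tool frame's). Camera axes: x right, y down, z forward; pixel columns grow to the right and rows downward; lengths in m; the calibration is good to about 2 mm. A picture is of the moment at which its call begins: read the wrist's pose just before it. camera_params takes no time and is no camera call.
- finish_job(): hands the job in, once; it reports no verdict.
The state is a dict: "time": time; "q": joint angles; "joint_vel": joint speeds; "joint_torque": joint torques, N m; "tool_pos": TCP position; "tcp_rot": TCP orientation; "wrist_force": force on the tool from outside, world axes, zero at the start; "torque": the same for the moment, N m; "width": opening from 0.0 (shut) to 1.0 (fully open).
Only numpy, scipy, OpenCV 4.12 (cv2) and the standard library are available. Lean on these libraries where they do the work, as an engineer would, in place of code of your own. Each camera call takes 0.05 s, during which the arm holds its last target. There are 200 camera calls.

## Task

Get the emergency pump set ready: stand every battery pack that is on the bench fully down in the battery bay, one to a slot, then set the hood on the bay (not dropped) and press it straight down until both its clip arms have snapped under the rim. Set the valve half open (handle at 45 degrees, midway between across the pipe and along it), then test-run the pump by pressing the test button fully down and letting go, and afterwards shut the valve again. The pump must never be started with the valve anywhere but half open, and the tools and other things on the bench stay where they lie.

Things in the scene. Friction and masses are not known exactly. Their poses are not given: they have to be found in the camera images.
- pump_set: Pump set bolted to the bench: steel base plate 300 (x) x 260 (y) x 8 mm. On its -y side the open grey battery bay, long axis along x; on its +y side a blue motor with a grey control box on top, a black pump head and a brass outlet pipe (axis 60 mm up) running to +x, with the ball valve. Highest: valve handle 125, button 146 mm over the bench. Origin: centre of the plate's underside, z up.
- slot1 (a point): Centre of the floor of the bay's first slot, at its -x end, 12 mm above the bench; axes as pump_set. Four slots in a row along x at 50 mm pitch, parted by 3 mm dividers 23 mm high. A slot is 47 mm long in x, 102 mm in y; the bay's mouth is bevelled 4 mm outward. Any pack fits any slot, its long axis along pump_set's y, either way round.
- slot2 (a point): Centre of the floor of the second slot; else as slot1.
- slot3 (a point): Centre of the floor of the third slot; else as slot1.
- slot4 (a point): Centre of the floor of the fourth slot, at the +x end; else as slot1.
- bay_rim (a point): Centre of the battery bay's mouth, level with the top of its rim, 50 mm above the bench and 38 mm above the slot floors; axes as pump_set. The rim is a flange 5 mm thick round the bay, 226 (x) x 127 (y) mm over its outer edges, under which the hood's clip arms catch.
- pack1: Black 12 V battery pack with a grey band, 97 (x) x 43 (y) x 52 mm, and on top a solid grip rib 70 (x) x 14 (y) mm, 24 mm high (76 mm in all); about 0.57 kg. All packs are alike; two to four are there (absent ones are None from the start), upright on the bench. Origin: centre of the underside, z up; fully home it is at a slot's floor.
- pack2: Black 12 V battery pack with a grey band, 97 (x) x 43 (y) x 52 mm, and on top a solid grip rib 70 (x) x 14 (y) mm, 24 mm high (76 mm in all); about 0.57 kg. All packs are alike; two to four are there (absent ones are None from the start), upright on the bench. Origin: centre of the underside, z up; fully home it is at a slot's floor.
- pack3: Black 12 V battery pack with a grey band, 97 (x) x 43 (y) x 52 mm, and on top a solid grip rib 70 (x) x 14 (y) mm, 24 mm high (76 mm in all); about 0.57 kg. All packs are alike; two to four are there (absent ones are None from the start), upright on the bench. Origin: centre of the underside, z up; fully home it is at a slot's floor.
- pack4: Black 12 V battery pack with a grey band, 97 (x) x 43 (y) x 52 mm, and on top a solid grip rib 70 (x) x 14 (y) mm, 24 mm high (76 mm in all); about 0.57 kg. All packs are alike; two to four are there (absent ones are None from the start), upright on the bench. Origin: centre of the underside, z up; fully home it is at a slot's floor.
- hood: Grey open-bottomed hood for the bay: box 216 (x) x 121 (y) x 46 mm, 3 mm walls, about 0.28 kg. At each x end hangs a black hinged spring clip arm, 30 mm wide, with an inward hook; on each long side two fixed guide tabs. Arms and tabs reach 20 mm below the lower edge; it stands on them. Origin: centre of the plane of the lower edge (20 mm above the bench when it stands there), z up.
- hood_handle (a point): Top middle of the hood's handle, 70 mm above its origin: a black bar 100 mm along x, 16 wide, 12 high, 12 mm clear of the hood's top, on a post at each end (72 mm free between). Clipped on, the hood's origin is at bay_rim and its x lies along pump_set's x, either way round, with 2 mm play. Unsnapped it rests on its hooks 12 to 16 mm high; about 5 to 12 N on top snaps both arms.
- valve (a joint): Angle of the ball valve's handle about its upright stem, rad: 0 = shut (handle across the pipe, pointing to pump_set's +y), 1.571 = fully open (handle along the pipe, pointing to pump_set's -x, over the pump); half open = 0.785. Grows anticlockwise seen from above. It may start slightly open. Turns with friction of 0.15 N m and stays where it is left.
- valve_stem (a point): On the axis of the valve's stem, at mid height of the handle; axes as pump_set.
- valve_grip (a point): Middle of the valve handle's grip (a rubber-sleeved bar 16 mm wide, 58 mm long along the handle, 13 mm high), 66 mm out from the stem axis, at mid height of the bar, 118 mm above the bench. Turns with the handle, which points along this point's y.
- test (a joint): Travel of the test button, m: 0 = released, 0.006 = fully down. A spring brings it back; about 5 N holds it fully down.
- test_top (a point): Centre of the top of the round test button (30 mm across, in a 46 mm black collar) on the control box; pressed straight down. Its top stands 10 mm above the collar when released.
- wrench: Spanner lying on the bench, 200 mm long; leave it alone. Origin at its underside.
- screwdriver: Screwdriver lying on the bench, 210 mm long; leave it alone.
- jar: Clear jar with a steel cap, 72 mm across and 85 mm high; leave it alone. Origin: centre of the underside.
- offcut: Wooden offcut lying on the bench, 60 x 190 x 19 mm; leave it alone. Origin: centre of the underside.
There are look-alikes about, which are no part of the job. Leave any green or orange look-alike of the pack3 alone.

How it is judged:
By the outcome, as a careful person would: the job done as asked, in the order asked, and still so for the second after the job is handed in, with the robot touching nothing.
Of pack1, pack2, pack3, pack4 only 2 to 4 are there at a start; the rules pass over those that are not, and their reading is None.
At some moment in a run one of pack1, pack2, pack3, pack4, hood may be knocked a few centimetres aside while the robot is not near it.
It also fails if it takes over 210 s, if anything falls off the work surface, if the arm or the gripper's body presses on something with over 40 N, if the wrist force passes 120 N, or if a joint passes its speed limit or range.

## Working session

There is one attempt and no reset: what is moved stays moved. The work goes in short steps, Python scripts to look and compute and a tool call to move; the robot and the scene stay as the last step left them, time stands still between calls to the robot, and variables do not carry over. Pictures are saved under pics/ and viewed, about 12 in all and at most 16, crops included, and the job is handed in when it is done.

Besides the shell and the picture viewer there is one more tool, called after "Call:" as name(argument=value, ...), one argument or row to a line, values as JSON. jog_arm: Moves the arm, as the interface text tells. Its arguments: {"type":"object","properties":{"rows":{"type":"array","items":{"type":"array","items":{"type":"number"}}},"force":{"type":"number"}},"required":["rows"]}

```bash
mkdir -p pics; python3 - <<'E'
from workcell import monitor, imaging, bot
import cv2,numpy as np
np.set_printoptions(precision=4,suppress=True)
s=monitor.read_state(); print(s, bot.pinch_z)
for n in ['side','top','wrist']:
    p=imaging.camera_params(n); print(n,p)
    cv2.imwrite(f'pics/{n}0.png',imaging.read_camera(n))
E
```

```text
{'time': 0.0, 'q': array([-1.1989,  0.2647,  1.6054, -0.    ,  1.2737, -0.0369]), 'joint_vel': array([-0.0008,  0.0003, -0.0005,  0.0001, -0.0016, -0.0011]), 'joint_torque': array([  0.0027, -51.5112, -36.7311,   0.0004,   0.013 ,  -0.    ]), 'tool_pos': array([ 0.2681, -0.6187,  0.2299]), 'tcp_rot': array([ 1.9969,  0.4163, -1.9977]), 'wrist_force': array([-0.1282, -0.4174, -0.613 ]), 'torque': array([-0.0247, -0.0054, -0.0037]), 'width': 1.0006965810448207} 0.0187
side {'fx': 387.9796345108685, 'fy': 387.9796345108685, 'cx': 327.1980314470605, 'cy': 202.36852095422975, 'T': array([[-0.9991, -0.0286,  0.0305,  0.4934],
       [-0.0413,  0.5686, -0.8216,  0.9304],
       [ 0.0062, -0.8222, -0.5692,  0.7715],
       [ 0.    ,  0.    ,  0.    ,  1.    ]])}
top {'fx': 487.8655032482769, 'fy': 487.8655032482769, 'cx': 316.6582449261277, 'cy': 199.72775940573325, 'T': array([[-0.0219, -0.9937,  0.1095,  0.3491],
       [-0.9997,  0.0202, -0.0166,  0.0166],
       [ 0.0143, -0.1098, -0.9938,  1.9553],
       [ 0.    ,  0.    ,  0.    ,  1.    ]])}
wrist {'fx': 323.6942919492387, 'fy': 323.6942919492387, 'cx': 323.07054329008207, 'cy': 202.33878380984095, 'T_tool_cam': array([[-0.0006, -0.3251,  0.9457, -0.1434],
       [ 1.    , -0.001 ,  0.0003,  0.0005],
       [ 0.0009,  0.9457,  0.3251, -0.0835],
       [ 0.    ,  0.    ,  0.    ,  1.    ]])}
```

View pics/top0.png

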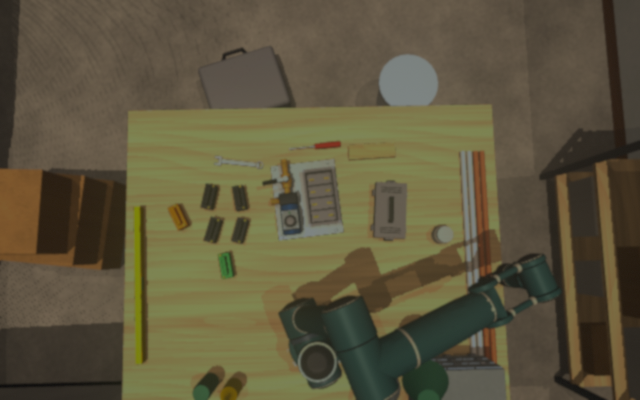

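View pics/side0.png

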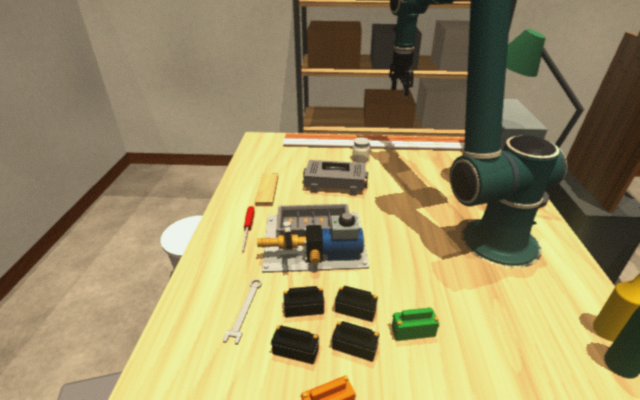

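Four black packs are at top pixels (210,196), (240,198), (214,230) and (241,230). The green (226,265) and orange (178,216) look-alikes are to be left alone. The pump set is at (308,200), the hood at (390,210), and the valve handle points left at (272,182). I'll write the helpers next.

```bash
cat > h.py <<'E'
from workcell import monitor, imaging, finish_job, bot
import cv2,numpy as np,sys
from scipy.spatial.transform import Rotation as R
np.set_printoptions(precision=4,suppress=True)
def pose():
    s=monitor.read_state(); return R.from_rotvec(s['tcp_rot']).as_matrix(),np.array(s['tool_pos'])
def cam(name):
    """picture, params, T world<-cam"""
    p=imaging.camera_params(name)
    if name=='wrist':
        r,t=pose(); T=np.eye(4);T[:3,:3]=r;T[:3,3]=t; T=T@p['T_tool_cam']
    else: T=p['T']
    return imaging.read_camera(name),p,T
def ray(p,T,uv,z):
    d=T[:3,:3]@np.array([(uv[0]-p['cx'])/p['fx'],(uv[1]-p['cy'])/p['fy'],1]); o=T[:3,3]
    return o+d*(z-o[2])/d[2]
def proj(p,T,X):
    c=T[:3,:3].T@(np.asarray(X,float)-T[:3,3]); return np.array([p['fx']*c[0]/c[2]+p['cx'],p['fy']*c[1]/c[2]+p['cy']])
def down(yaw):
    """tool x down, tool y (jaw) horizontal at angle yaw from world x"""
    x=np.array([0,0,-1.]);y=np.array([np.cos(yaw),np.sin(yaw),0]);return np.stack([x,y,np.cross(x,y)],1)
def goto(xyz,yaw=None):
    """print shift and turn to reach TCP xyz with jaw direction yaw (mod pi, nearest)"""
    r,t=pose(); sh=r.T@(np.array(xyz)-t); 
    if yaw is None: print('shift',sh.round(4)); return
    c=[R.from_matrix(r.T@down(yaw+k*np.pi)).as_rotvec() for k in(0,1)]
    print('shift',sh.round(4),'turn',*[v.round(3) for v in c])
def yaw_now():
    r,_=pose(); return np.arctan2(r[1,1],r[0,1])
E
python3 - <<'E'
from h import *
img=cv2.imread('pics/top0.png');p=imaging.camera_params('top');T=p['T']
for n,uv,z in [('p',(210,196),.07),('p',(240,198),.07),('p',(214,230),.07),('p',(241,230),.07),('pump',(308,200),.0),('hood',(391,208),.09),('bay',(322,196),.05),('stem',(285,183),.118),('button',(290,220),.146),('green',(226,265),.07),('jar',(442,234),.085),('offcut',(371,151),.019),('drv',(328,146),.02),('wr',(240,162),.01)]:
    print(n,ray(p,T,uv,z))
print('yaw',yaw_now(),pose()[0])
cv2.imwrite('pics/topc.png',cv2.resize(img[130:290,150:470],None,fx=2.5,fy=2.5,interpolation=cv2.INTER_CUBIC))
goto((.45,.3,.40),np.pi/2); goto((.45,.3,.40),0)
E
```

```text
p [0.5798 0.3986 0.07  ]
p [0.5697 0.2825 0.07  ]
p [0.4477 0.3829 0.07  ]
p [0.4455 0.2792 0.07  ]
pump [0.5642 0.0189 0.    ]
hood [ 0.5169 -0.2999  0.09  ]
bay [ 0.5734 -0.0365  0.05  ]
stem [0.618  0.1049 0.118 ]
button [0.4749 0.087  0.146 ]
green [0.313  0.3371 0.07  ]
jar [ 0.413  -0.4932  0.085 ]
offcut [ 0.7563 -0.2398  0.019 ]
drv [ 0.7799 -0.0663  0.02  ]
wr [0.723  0.2903 0.01  ]
yaw -1.1620287719387052 [[-0.0006  0.3975 -0.9176]
 [ 0.0017 -0.9176 -0.3975]
 [-1.     -0.0018 -0.0001]]
shift [-0.1684 -0.7711 -0.5322] turn [-2.733 -0.002  0.   ] [0.409 0.    0.002]
shift [-0.1684 -0.7711 -0.5322] turn [-1.162 -0.001  0.002] [1.98  0.002 0.001]
```

View pics/topc.png

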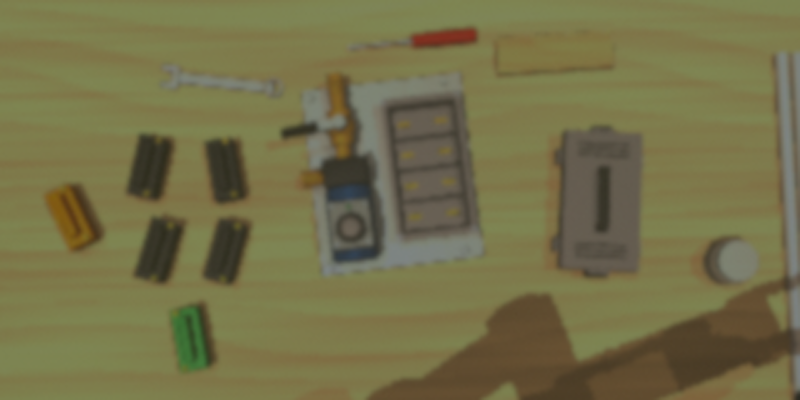

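```bash
python3 - <<'E'
from h import *
goto((.455,.05,.36),np.pi/2)
E
```

```text
shift [-0.1288 -0.5397 -0.4374] turn [-2.733 -0.002  0.   ] [0.409 0.    0.002]
```

Call:
jog_arm(
  rows=[
    [-0.13,-0.54,-0.437,-2.733,0,0,60],
    [-0.13,-0.54,-0.437,-2.733,0,0,60],
    [-0.13,-0.54,-0.437,-2.733,0,0,60],
    [-0.13,-0.54,-0.437,-2.733,0,0,60],
    [-0.13,-0.54,-0.437,-2.733,0,0,60],
    [-0.13,-0.54,-0.437,-2.733,0,0,60],
    [-0.13,-0.54,-0.437,-2.733,0,0,60],
    [-0.13,-0.54,-0.437,-2.733,0,0,60],
    [-0.13,-0.54,-0.437,-2.733,0,0,60],
    [-0.13,-0.54,-0.437,-2.733,0,0,60],
    [-0.13,-0.54,-0.437,-2.733,0,0,60],
    [-0.13,-0.54,-0.437,-2.733,0,0,60],
    [-0.13,-0.54,-0.437,-2.733,0,0,60],
    [-0.13,-0.54,-0.437,-2.733,0,0,60],
    [-0.13,-0.54,-0.437,-2.733,0,0,60],
    [-0.13,-0.54,-0.437,-2.733,0,0,60],
    [-0.13,-0.54,-0.437,-2.733,0,0,60],
    [-0.13,-0.54,-0.437,-2.733,0,0,60],
    [-0.13,-0.54,-0.437,-2.733,0,0,60],
    [-0.13,-0.54,-0.437,-2.733,0,0,60],
  ],
)

```text
time: 2.15
tool_pos: [0.4543, 0.0502, 0.3609]
tcp_rot: [0.001, 1.572, 0.002]
wrist_force: [0.0, 1.0, 0.0]
width: 0.597
```

```bash
python3 - <<'E'
from h import *
im,p,T=cam('wrist'); cv2.imwrite('pics/w1.png',im); np.save('w1T.npy',T); print(pose(),yaw_now(),T)
E
```

```text
(array([[-0.0012,  0.0007,  1.    ],
       [ 0.0016,  1.    , -0.0007],
       [-1.    ,  0.0016, -0.0012]]), array([0.4543, 0.0502, 0.3609])) 1.570077491381042 [[ 0.0006  0.9467  0.322   0.3711]
 [ 1.     -0.0007  0.0004  0.0495]
 [ 0.0006  0.322  -0.9467  0.5044]
 [ 0.      0.      0.      1.    ]]
```

View pics/w1.png

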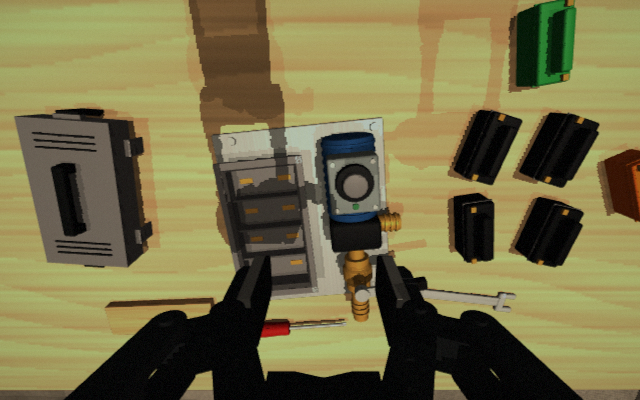

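The hood is at (75,190) with its handle at (70,199), and the bay mouth is around (270,225). The button is at (354,182) and the valve stem at (362,296). The black packs are at (488,146), (560,148), (474,228) and (549,231); green (545,45) and orange (625,185) are the look-alikes. I'll enlarge the pump set and the packs.

```bash
python3 - <<'E'
from h import *
im=cv2.imread('pics/w1.png')
g=np.clip(im.astype(float)*1.6,0,255).astype(np.uint8)
cv2.imwrite('pics/w1c.png',cv2.resize(g[100:330,200:430],None,fx=2.6,fy=2.6,interpolation=cv2.INTER_CUBIC))
p=imaging.camera_params('wrist');T=np.load('w1T.npy')
hsv=cv2.cvtColor(im,cv2.COLOR_BGR2HSV)
m=(im.max(2)<60).astype(np.uint8)*255; m[:, :445]=0; m[280:]=0
m=cv2.morphologyEx(m,cv2.MORPH_OPEN,np.ones((3,3)))
for c in cv2.findContours(m,0,2)[0]:
    if cv2.contourArea(c)>800: print(cv2.minAreaRect(c))
# gold terminals
y=cv2.inRange(hsv,(12,110,70),(32,255,255)); 
cv2.imwrite('pics/w1p.png',cv2.resize(g[90:280,440:640],None,fx=3,fy=3,interpolation=cv2.INTER_CUBIC))
E
```

```text
((549.2130126953125, 232.848876953125), (52.73609161376953, 66.53558349609375), 24.904767990112305)
((473.8051452636719, 226.95791625976562), (67.80342864990234, 39.91471862792969), 88.15238952636719)
((621.298095703125, 187.256591796875), (60.815216064453125, 23.83465003967285), 79.3803482055664)
((559.8875122070312, 148.2176513671875), (52.98677444458008, 78.89822387695312), 27.349876403808594)
((485.98455810546875, 145.1597900390625), (45.18290710449219, 75.44022369384766), 23.96249008178711)
((554.8316650390625, 41.366580963134766), (15.880162239074707, 63.570587158203125), 2.8624050617218018)
((526.843505859375, 45.45941925048828), (21.811138153076172, 81.72163391113281), 2.0095536708831787)
```

View pics/w1c.png

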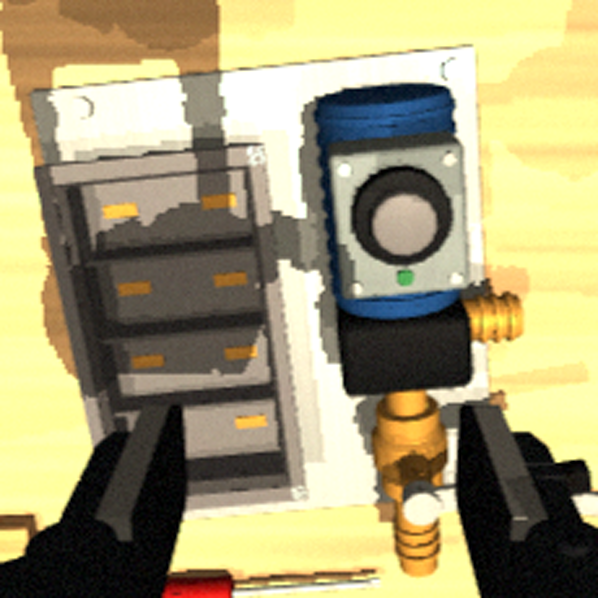

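View pics/w1p.png

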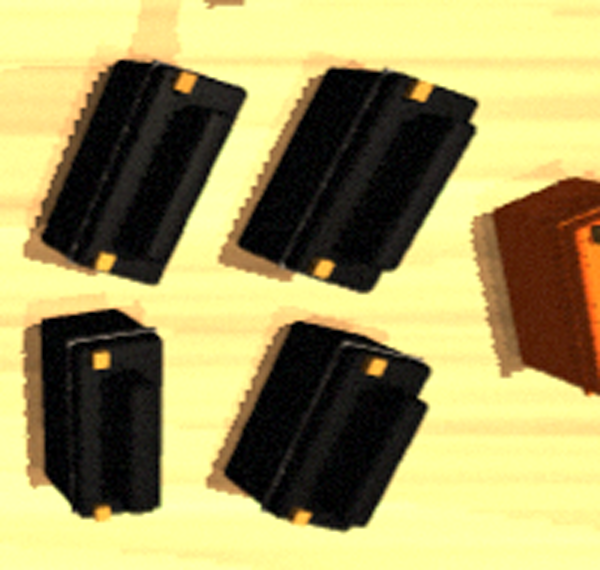

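```bash
python3 - <<'E'
from h import *
p=imaging.camera_params('wrist');T=np.load('w1T.npy')
c=lambda u,v,z:ray(p,T,(200+u/2.6,100+v/2.6),z)
a,b,d=c(38,170,.05),c(264,145,.05),c(303,497,.05)
print('rim',a,b,d,np.linalg.norm(a-b),np.linalg.norm(b-d),np.arctan2(*(b-a)[[0,1]])*-1,np.arctan2(*(d-b)[[1,0]]))
print('centre',(a+d)/2)
e,f=c(34,92,.008),c(472,47,.008); print('plate',e,f,np.linalg.norm(e-f),-np.arctan2(*(f-e)[[0,1]]))
print('button',c(405,222,.146),'stem',c(421,505,.128))
q=lambda u,v,z=.052:ray(p,T,(440+u/3,90+v/3),z)
for n,t1,t2,cs in [('A',(186,82),(105,262),[(157,62),(245,90),(160,283),(80,262)]),('B',(423,91),(323,268),[(388,70),(478,102),(370,291),(290,267)]),('C',(101,360),(102,513),[(68,340),(161,335),(160,510),(76,515)]),('D',(377,367),(301,517),[(347,343),(430,360),(350,530),(270,508)])]:
    k=[q(*x) for x in cs]; t=[q(*t1),q(*t2)]; dd=t[0]-t[1]
    print(n,'ctr',np.mean(k,0)[:2],'sides',[round(np.linalg.norm(k[i]-k[i-1]),3) for i in range(4)],'term mid',(t[0]+t[1])[:2]/2,np.linalg.norm(dd),'ang',np.arctan2(-dd[1],-dd[0]))
h=lambda u,v,z=.046+.02:ray(p,T,(u,v),z)
k=[h(15,117),h(108,122),h(131,266),h(41,264)]
print('hood',np.mean(k,0),[round(np.linalg.norm(k[i]-k[i-1]),3) for i in range(4)])
E
```

```text
rim [ 0.4699 -0.105   0.05  ] [0.4561 0.0193 0.05  ] [0.6791 0.039  0.05  ] 0.1250854570891455 0.2238056258617296 0.10999608299890039 0.08780966573588184
centre [ 0.5745 -0.033   0.05  ]
plate [ 0.4328 -0.1166  0.008 ] [0.4076 0.1368 0.008 ] 0.2546865992619198 0.09932027500399106
button [0.4725 0.0873 0.146 ] stem [0.6311 0.1024 0.128 ]
A ctr [0.4466 0.2876] sides [np.float64(0.095), np.float64(0.044), np.float64(0.094), np.float64(0.041)] term mid [0.4453 0.2803] 0.0870657411604575 ang -0.2793027758753643
B ctr [0.4505 0.3914] sides [np.float64(0.095), np.float64(0.047), np.float64(0.094), np.float64(0.043)] term mid [0.4489 0.387 ] 0.08697867385219388 ang -0.31438935546011954
C ctr [0.5739 0.2871] sides [np.float64(0.099), np.float64(0.045), np.float64(0.098), np.float64(0.044)] term mid [0.58   0.2805] 0.08649372891077765 ang 0.1541838861426162
D ctr [0.5796 0.4064] sides [np.float64(0.093), np.float64(0.044), np.float64(0.097), np.float64(0.047)] term mid [0.5831 0.402 ] 0.08638423148249424 ang -0.22990058247638417
hood [ 0.5131 -0.3036  0.066 ] [np.float64(0.219), np.float64(0.121), np.float64(0.215), np.float64(0.137)]
```

```bash
python3 - <<'E'
from h import *
goto((.45,.288,.19),np.pi/2-.28)
E
```

```text
shift [ 0.1713  0.2375 -0.0043] turn [ 0.279 -0.001 -0.001] [-2.862  0.002 -0.002]
```

Call:
jog_arm(
  rows=[
    [0.171,0.238,-0.004,0.28,0,0,45],
    [0.171,0.238,-0.004,0.28,0,0,45],
    [0.171,0.238,-0.004,0.28,0,0,45],
    [0.171,0.238,-0.004,0.28,0,0,45],
    [0.171,0.238,-0.004,0.28,0,0,45],
    [0.171,0.238,-0.004,0.28,0,0,45],
    [0.171,0.238,-0.004,0.28,0,0,45],
    [0.171,0.238,-0.004,0.28,0,0,45],
    [0.171,0.238,-0.004,0.28,0,0,45],
  ],
)

```text
time: 3.1
tool_pos: [0.4509, 0.2881, 0.1912]
tcp_rot: [0.222, 1.56, -0.22]
wrist_force: [0.1, -0.6, -0.2]
width: 0.452
```

```bash
python3 - <<'E'
from h import *
im,p,T=cam('wrist'); cv2.imwrite('pics/w2.png',np.clip(im*1.5,0,255).astype(np.uint8)); np.save('w2T.npy',T); print(pose()[1],yaw_now(), proj(p,T,(.4466,.2876,.076)))
hsv=cv2.cvtColor(im,cv2.COLOR_BGR2HSV)
E
```

```text
[0.4512 0.2879 0.1917] 1.2887567397510504 [321.7412 192.0341]
```

View pics/w2.png

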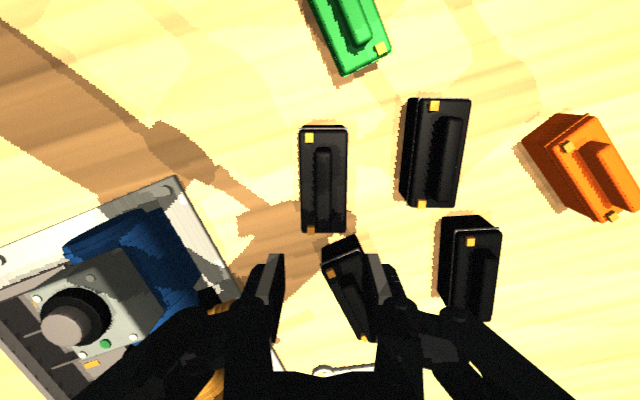

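```bash
python3 - <<'E'
from h import *
p=imaging.camera_params('wrist');T=np.load('w2T.npy')
k=[ray(p,T,x,.052) for x in [(301,126),(347,126),(346,233),(301,233)]]
print(np.mean(k,0),[round(np.linalg.norm(k[i]-k[i-1]),4) for i in range(4)]); d=k[2]-k[1]+k[3]-k[0]; print(np.arctan2(d[1],d[0]))
t=[ray(p,T,x,.052) for x in [(309,138),(310,229)]];d=t[1]-t[0];print(np.arctan2(d[1],d[0]),np.linalg.norm(d))
print(ray(p,T,(323,190),.076))
c=np.mean(k,0); goto((c[0],c[1],.056),np.pi/2-.285)
E
```

```text
[0.4454 0.2897 0.052 ] [np.float64(0.0998), np.float64(0.0393), np.float64(0.0998), np.float64(0.0429)]
-0.28613176025704334
-0.28521813910264276 0.08546289515058765
[0.4452 0.2891 0.076 ]
shift [ 0.1357 -0.0002 -0.0061] turn [ 0.003  0.    -0.003] [-3.139  0.004  0.   ]
```

Call:
jog_arm(
  rows=[
    [0.04,0,-0.006,0,0,0,45],
    [0.08,0,-0.006,0,0,0,45],
    [0.11,0,-0.006,0,0,0,45],
    [0.125,0,-0.006,0,0,0,45],
    [0.1355,0,-0.006,0,0,0,45],
    [0.1355,0,-0.006,0,0,0,45],
    [0.1355,0,-0.006,0,0,0,5],
    [0.1355,0,-0.006,0,0,0,5],
    [0.1355,0,-0.006,0,0,0,5],
    [0.1355,0,-0.006,0,0,0,5],
    [0.1355,0,-0.006,0,0,0,5],
    [0.1355,0,-0.006,0,0,0,5],
    [0.1355,0,-0.006,0,0,0,5],
    [0.12,0,-0.006,0,0,0,5],
    [0.09,0,-0.006,0,0,0,5],
    [0.05,0,-0.006,0,0,0,5],
    [0.02,0,-0.006,0,0,0,5],
    [0.0,0,-0.006,0,0,0,5],
  ],
  force=70,
)

```text
time: 4.95
tool_pos: [0.4456, 0.29, 0.1935]
tcp_rot: [0.224, 1.558, -0.218]
wrist_force: [0.9, 0.9, -5.3]
width: 0.147
```

```bash
cat >> h.py <<'E'
BAY=np.array([.5745,-.033]);TH=.1
def slot(i): return BAY+(i-2.5)*.05*np.array([np.cos(TH),np.sin(TH)])
E
python3 - <<'E'
from h import *
print(monitor.read_state()['wrist_force'],monitor.read_state()['width'])
goto((*slot(4),.19),TH);print(slot(4))
E
```

```text
[ 0.9049  0.8723 -5.3289] 0.147164504544467
shift [ 0.0029 -0.2465  0.2832] turn [ 1.189 -0.001 -0.004] [-1.953  0.005 -0.001]
[ 0.6491 -0.0255]
```

```bash
python3 - <<'E'
from h import *
goto((.565,-.13,.265),TH)
E
```

```text
shift [-0.0727 -0.3699  0.2316] turn [ 1.189 -0.001 -0.004] [-1.953  0.005 -0.001]
```

Call:
jog_arm(
  rows=[
    [-0.05,0,0,0.1,0,0,5],
    [-0.073,-0.04,0.02,0.2,0,0,5],
    [-0.073,-0.08,0.05,0.35,0,0,5],
    [-0.073,-0.12,0.08,0.5,0,0,5],
    [-0.073,-0.16,0.11,0.65,0,0,5],
    [-0.073,-0.2,0.13,0.8,0,0,5],
    [-0.073,-0.24,0.15,0.95,0,0,5],
    [-0.073,-0.28,0.18,1.1,0,0,5],
    [-0.073,-0.32,0.2,1.19,0,0,5],
    [-0.073,-0.35,0.22,1.19,0,0,5],
    [-0.073,-0.37,0.232,1.19,0,0,5],
    [-0.073,-0.37,0.232,1.19,0,0,5],
    [-0.073,-0.37,0.232,1.19,0,0,5],
    [-0.073,-0.37,0.232,1.19,0,0,5],
  ],
)

```text
time: 6.35
tool_pos: [0.5646, -0.1291, 0.2643]
tcp_rot: [1.139, 1.258, -1.133]
wrist_force: [-0.5, 0.4, -6.1]
width: 0.144
```

```bash
python3 - <<'E'
from h import *
im,p,T=cam('wrist'); np.save('w3T.npy',T); print(pose()[1],yaw_now())
cv2.imwrite('pics/w3.png',im)
uv=np.array([proj(p,T,(*(BAY+a*np.array([np.cos(TH),np.sin(TH)])+b*np.array([-np.sin(TH),np.cos(TH)])),.05)) for a in(-.113,.113) for b in (-.0635,.0635)]);print(uv)
lo=np.maximum(uv.min(0)-25,0).astype(int);hi=(uv.max(0)+25).astype(int);print(lo,hi)
c=im[lo[1]:hi[1],lo[0]:hi[0]];f=2.5
cv2.imwrite('pics/w3c.png',cv2.resize(np.clip(c*1.6,0,255).astype(np.uint8),None,fx=f,fy=f,interpolation=cv2.INTER_CUBIC)); print(c.shape)
E
```

```text
[ 0.5648 -0.129   0.2646] 0.10006590480653584
[[237.9322 142.1947]
 [226.7607  10.7653]
 [443.6897 141.9267]
 [459.1099  10.4143]]
[201   0] [484 167]
(167, 283, 3)
```

View pics/w3c.png

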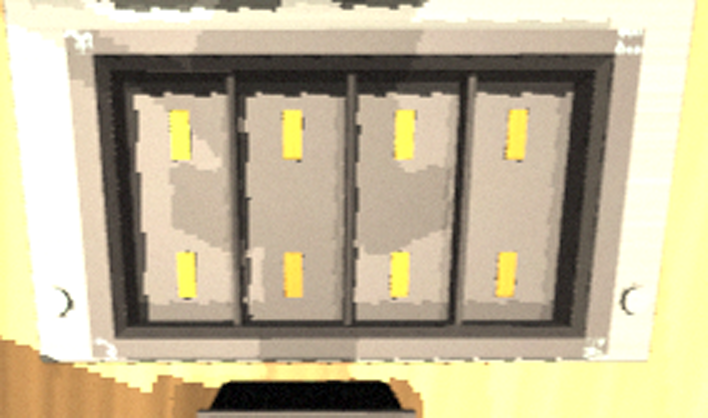

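```bash
python3 - <<'E'
from h import *
p=imaging.camera_params('wrist');T=np.load('w3T.npy')
c=lambda u,v,z:ray(p,T,(201+u/2.5,v/2.5),z)
for s in ([(66,29),(644,27),(606,358),(92,359)],[(96,57),(613,55),(582,335),(115,337)]):
    k=[c(*x,.05) for x in s]; d=k[1]-k[0]+k[2]-k[3]
    print(np.mean(k,0),np.arctan2(d[1],d[0]),[round(np.linalg.norm(k[i]-k[i-1]),4) for i in range(4)])
t=[c(u,v,.012) for u,v in [(183,135+0),(190,274),(293,135),(293,274),(405,134),(400,274),(517,134),(507,274)]]
m=[(t[i]+t[i+1])/2 for i in (0,2,4,6)];print(np.array(m)[:,:2]); print(np.array([slot(i) for i in range(1,5)]))
goto((*slot(4),.265),TH)
E
```

```text
[ 0.5745 -0.034   0.05  ] 0.1011776303730379 [np.float64(0.1278), np.float64(0.225), np.float64(0.1281), np.float64(0.2261)]
[ 0.5743 -0.034   0.05  ] 0.10251922523526195 [np.float64(0.1086), np.float64(0.2032), np.float64(0.1084), np.float64(0.2036)]
[[ 0.5011 -0.0413]
 [ 0.5497 -0.0365]
 [ 0.5997 -0.0314]
 [ 0.6497 -0.0264]]
[[ 0.4999 -0.0405]
 [ 0.5496 -0.0355]
 [ 0.5994 -0.0305]
 [ 0.6491 -0.0255]]
shift [ 0.0002  0.0943 -0.0945] turn [ 0.    -0.004 -0.001] [-3.142  0.002 -0.007]
```

Call:
jog_arm(
  rows=[
    [0.0,0.04,-0.04,0,0,0,5],
    [0.0,0.08,-0.08,0,0,0,5],
    [0.03,0.095,-0.0935,0,0,0,5],
    [0.07,0.095,-0.0935,0,0,0,5],
    [0.11,0.095,-0.0935,0,0,0,5],
    [0.14,0.095,-0.0935,0,0,0,5],
    [0.155,0.095,-0.0935,0,0,0,5],
    [0.163,0.095,-0.0935,0,0,0,5],
    [0.17,0.095,-0.0935,0,0,0,5],
    [0.17,0.095,-0.0935,0,0,0,5],
    [0.17,0.095,-0.0935,0,0,0,5],
  ],
)

```text
time: 7.5
tool_pos: [0.651, -0.0258, 0.0967]
tcp_rot: [1.14, 1.256, -1.131]
wrist_force: [-0.9, -0.2, -5.5]
width: 0.145
```

```bash
sed -i 's/^BAY=.*/BAY=np.array([.5746,-.034]);TH=.101/' h.py; python3 - <<'E'
from h import *
print(monitor.read_state()['wrist_force'],pose()[1])
goto((*slot(4),.069),TH)
E
```

```text
[-0.9468 -0.1554 -5.5452] [ 0.651  -0.0258  0.0967]
shift [ 0.0277 -0.0019  0.0006] turn [-0.001 -0.004 -0.003] [ 3.141 -0.005  0.006]
```

Call:
jog_arm(
  rows=[
    [0.008,-0.002,0,0,0,0,5],
    [0.016,-0.002,0,0,0,0,5],
    [0.022,-0.002,0,0,0,0,5],
    [0.027,-0.002,0,0,0,0,5],
    [0.028,-0.002,0,0,0,0,5],
    [0.028,-0.002,0,0,0,0,5],
  ],
)

```text
time: 8.1
tool_pos: [0.6493, -0.0255, 0.0703]
tcp_rot: [1.14, 1.256, -1.131]
wrist_force: [-4.8, 1.8, 3.6]
width: 0.142
```

Call:
jog_arm(
  rows=[
    [0.0,0,0,0,0,0,45],
    [0.0,0,0,0,0,0,45],
    [0.0,0,0,0,0,0,45],
    [0.0,0,0,0,0,0,45],
    [-0.03,0,0,0,0,0,45],
    [-0.08,0,0,0,0,0,45],
    [-0.12,0,0,0,0,0,45],
    [-0.14,0,0,0,0,0,45],
  ],
)

```text
time: 8.9
tool_pos: [0.6513, -0.0264, 0.2156]
tcp_rot: [1.143, 1.25, -1.126]
wrist_force: [0.4, 0.6, 0.8]
width: 0.453
```

```bash
python3 - <<'E'
from h import *
goto((.575,.287,.2),np.pi/2+.154)
E
```

```text
shift [ 0.0161 -0.0448 -0.3194] turn [-1.625  0.006 -0.011] [ 1.517 -0.01  -0.006]
```

Call:
jog_arm(
  rows=[
    [0.0,-0.01,-0.05,-0.15,0,0,45],
    [0.0,-0.02,-0.1,-0.3,0,0,45],
    [0.016,-0.03,-0.15,-0.45,0,0,45],
    [0.016,-0.04,-0.2,-0.6,0,0,45],
    [0.016,-0.045,-0.25,-0.75,0,0,45],
    [0.016,-0.045,-0.29,-0.9,0,0,45],
    [0.016,-0.045,-0.319,-1.05,0,0,45],
    [0.016,-0.045,-0.319,-1.2,0,0,45],
    [0.016,-0.045,-0.319,-1.35,0,0,45],
    [0.016,-0.045,-0.319,-1.5,0,0,45],
    [0.016,-0.045,-0.319,-1.625,0,0,45],
    [0.016,-0.045,-0.319,-1.625,0,0,45],
    [0.016,-0.045,-0.319,-1.625,0,0,45],
    [0.016,-0.045,-0.319,-1.625,0,0,45],
  ],
)

```text
time: 10.3
tool_pos: [0.575, 0.2865, 0.2001]
tcp_rot: [-0.116, 1.557, 0.122]
wrist_force: [0.6, -0.3, 0.2]
width: 0.45
```

```bash
cat >> h.py <<'E'
def findpack(tag,c0,ang):
    """gold terminals near pack at c0 (long axis ang); returns mid, angle"""
    im,p,T=cam('wrist'); cv2.imwrite(f'pics/{tag}.png',im); np.save(f'{tag}T.npy',T)
    return terms(im,p,T,c0)
def terms(im,p,T,c0):
    hsv=cv2.cvtColor(im,cv2.COLOR_BGR2HSV); m=cv2.inRange(hsv,(12,120,90),(32,255,255))
    blk=(cv2.dilate((im.max(2)<70).astype(np.uint8),np.ones((9,9)))); m&=blk*255
    n,l,st,ce=cv2.connectedComponentsWithStats(m); out=[]
    for i in range(1,n):
        w=ray(p,T,ce[i],.053)
        if 10<st[i,4]<400 and np.linalg.norm(w[:2]-c0)<.065: out.append((ce[i].round(1),st[i,4],w[:2])); print(out[-1])
    return out
E
python3 - <<'E'
from h import *
im=(cv2.imread('pics/w2.png')/1.5).astype(np.uint8); p=imaging.camera_params('wrist')
o=terms(im,p,np.load('w2T.npy'),np.array([.4454,.2897]))
print(np.array([w for _,_,w in o]).mean(0))
print(pose()[1],yaw_now())
o=findpack('wC',np.array([.574,.287]),.154)
im=cv2.imread('pics/wC.png'); cv2.imwrite('pics/wCc.png',cv2.resize(np.clip(im[80:280,220:440]*2.,0,255).astype(np.uint8),None,fx=2.7,fy=2.7,interpolation=cv2.INTER_CUBIC))
E
```

```text
(array([316.8, 122.6]), np.int32(68), array([0.3931, 0.2987]))
(array([297.8, 146.2]), np.int32(38), array([0.4076, 0.2772]))
(array([309. , 137.5]), np.int32(88), array([0.4032, 0.2888]))
(array([347.7, 141.1]), np.int32(19), array([0.4154, 0.3199]))
(array([347. , 173.5]), np.int32(26), array([0.443, 0.312]))
(array([298.6, 170.1]), np.int32(21), array([0.4281, 0.2715]))
(array([298.8, 183. ]), np.int32(13), array([0.4394, 0.2681]))
[0.4185 0.2909]
[0.575  0.2865 0.2001] 1.7225893322995438
(array([313.1, 139.8]), np.int32(84), array([0.5353, 0.271 ]))
(array([314.8, 230.1]), np.int32(50), array([0.622, 0.285]))
```

View pics/wCc.png

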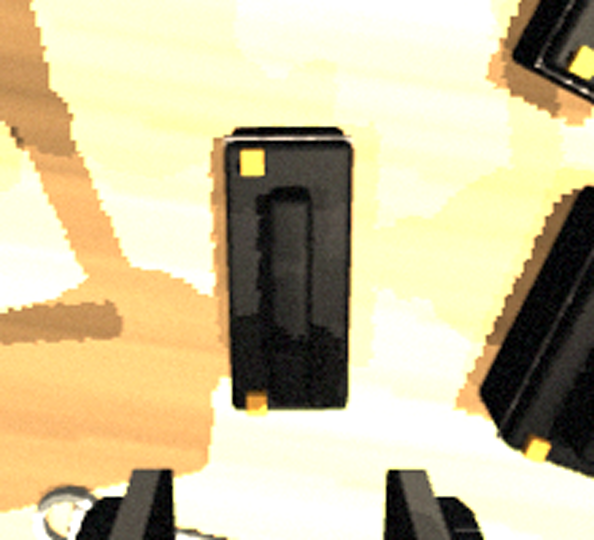

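```bash
python3 - <<'E'
from h import *
p=imaging.camera_params('wrist');T=np.load('wCT.npy')
c=lambda u,v,z:ray(p,T,(220+u/2.7,80+v/2.7),z)
k=[c(u,v,.052) for u,v in [(226,138),(353,138),(347,409),(232,409)]]
C=np.mean(k,0);d=k[2]-k[1]+k[3]-k[0];a=np.arctan2(d[1],d[0])
print(C,a,[round(np.linalg.norm(k[i]-k[i-1]),4) for i in range(4)])
# terminal mid and rib near end in pack frame
for q in (c(252,163,.053),c(257,402,.053),c(290,187,.076)):
    q=q-C; print(np.cos(a)*q[0]+np.sin(a)*q[1],-np.sin(a)*q[0]+np.cos(a)*q[1])
t=(c(252,163,.053)+c(257,402,.053))/2-C; print('mid',np.cos(a)*t[0]+np.sin(a)*t[1],-np.sin(a)*t[0]+np.cos(a)*t[1])
goto((C[0],C[1],.056),np.pi/2+a)
E
```

```text
[0.5741 0.2898 0.052 ] 0.15520741745888775 [np.float64(0.0971), np.float64(0.0416), np.float64(0.0971), np.float64(0.0419)]
-0.040649192296613984 -0.012358472215646257
0.045275012210773305 -0.011777666470547461
-0.03679353900548382 -0.00017899978989415616
mid 0.0023129099570796084 -0.012068069343096822
shift [ 0.1441  0.0031 -0.0019] turn [-0.003  0.011 -0.003] [ 3.139 -0.004 -0.017]
```

Call:
jog_arm(
  rows=[
    [0.04,0.003,-0.002,0,0.01,0,45],
    [0.08,0.003,-0.002,0,0.01,0,45],
    [0.12,0.003,-0.002,0,0.01,0,45],
    [0.135,0.003,-0.002,0,0.01,0,45],
    [0.145,0.003,-0.002,0,0.01,0,45],
    [0.145,0.003,-0.002,0,0.01,0,45],
    [0.145,0.003,-0.002,0,0.01,0,45],
    [0.145,0.003,-0.002,0,0.01,0,5],
    [0.145,0.003,-0.002,0,0.01,0,5],
    [0.145,0.003,-0.002,0,0.01,0,5],
    [0.145,0.003,-0.002,0,0.01,0,5],
    [0.145,0.003,-0.002,0,0.01,0,5],
    [0.145,0.003,-0.002,0,0.01,0,5],
    [0.13,0.003,-0.002,0,0.01,0,5],
    [0.09,0.003,-0.002,0,0.01,0,5],
    [0.05,0.003,-0.002,0,0.01,0,5],
    [0.0,0.003,-0.002,0,0.01,0,5],
    [-0.04,0.003,-0.002,0,0.01,0,5],
    [-0.065,0.003,-0.002,0,0.01,0,5],
    [-0.065,0.003,-0.002,0,0.01,0,5],
  ],
  force=70,
)

```text
time: 12.35
tool_pos: [0.5737, 0.2897, 0.2706]
tcp_rot: [-0.115, 1.559, 0.124]
wrist_force: [0.5, -0.2, -6.4]
width: 0.141
```

```bash
python3 - <<'E'
from h import *
goto((*slot(3),.26),TH)
E
```

```text
shift [ 0.0088 -0.3214 -0.0233] turn [ 1.622  0.003 -0.011] [-1.519  0.011  0.003]
```

Call:
jog_arm(
  rows=[
    [0.0,-0.03,0,0.15,0,0,5],
    [0.0,-0.07,0,0.3,0,0,5],
    [0.0,-0.11,0,0.45,0,0,5],
    [0.0,-0.15,-0.01,0.6,0,0,5],
    [0.0,-0.19,-0.01,0.75,0,0,5],
    [0.0,-0.23,-0.02,0.9,0,0,5],
    [0.0,-0.27,-0.023,1.05,0,0,5],
    [0.0,-0.3,-0.023,1.2,0,0,5],
    [0.0,-0.321,-0.023,1.35,0,0,5],
    [0.009,-0.3215,-0.023,1.5,0,0,5],
    [0.009,-0.3215,-0.023,1.622,0.003,-0.011,5],
    [0.009,-0.3215,-0.023,1.622,0.003,-0.011,5],
    [0.009,-0.3215,-0.023,1.622,0.003,-0.011,5],
    [0.009,-0.3215,-0.023,1.622,0.003,-0.011,5],
  ],
)

```text
time: 13.75
tool_pos: [0.5992, -0.0313, 0.2588]
tcp_rot: [1.132, 1.258, -1.134]
wrist_force: [0.4, -0.5, -5.7]
width: 0.145
```

```bash
python3 - <<'E'
from h import *
goto((*slot(3),.095),TH)
E
```

```text
shift [0.1638 0.0005 0.0002] turn [ 0.002 -0.     0.002] [-3.139 -0.003 -0.   ]
```

Call:
jog_arm(
  rows=[
    [0.04,0,0,0,0,0,5],
    [0.08,0,0,0,0,0,5],
    [0.12,0,0,0,0,0,5],
    [0.14,0,0,0,0,0,5],
    [0.15,0,0,0,0,0,5],
    [0.158,0,0,0,0,0,5],
    [0.166,0,0,0,0,0,5],
    [0.174,0,0,0,0,0,5],
    [0.181,0,0,0,0,0,5],
    [0.187,0,0,0,0,0,5],
    [0.191,0,0,0,0,0,5],
    [0.191,0,0,0,0,0,5],
  ],
)

```text
time: 14.95
tool_pos: [0.5993, -0.0311, 0.0697]
tcp_rot: [1.132, 1.258, -1.133]
wrist_force: [-4.0, 1.2, 3.7]
width: 0.14
```

Call:
jog_arm(
  rows=[
    [0.0,0,0,0,0,0,45],
    [0.0,0,0,0,0,0,45],
    [0.0,0,0,0,0,0,45],
    [0.0,0,0,0,0,0,45],
    [-0.03,0,0,0,0,0,45],
    [-0.08,0,0,0,0,0,45],
    [-0.12,0,0,0,0,0,45],
    [-0.135,0,0,0,0,0,45],
  ],
)

```text
time: 15.75
tool_pos: [0.6026, -0.0314, 0.2104]
tcp_rot: [1.136, 1.25, -1.128]
wrist_force: [1.1, 0.0, 0.7]
width: 0.452
```

```bash
python3 - <<'E'
from h import *
goto((.453,.391,.2),np.pi/2-.314)
E
```

```text
shift [ 0.0091 -0.1052 -0.4356] turn [-1.153  0.005 -0.006] [ 1.988 -0.007 -0.006]
```

Call:
jog_arm(
  rows=[
    [0.0,-0.01,-0.045,-0.12,0,0,45],
    [0.0,-0.02,-0.09,-0.24,0,0,45],
    [0.0,-0.03,-0.14,-0.38,0,0,45],
    [0.0,-0.045,-0.19,-0.52,0,0,45],
    [0.0,-0.06,-0.24,-0.66,0,0,45],
    [0.009,-0.07,-0.29,-0.8,0,0,45],
    [0.009,-0.08,-0.34,-0.95,0,0,45],
    [0.009,-0.09,-0.38,-1.08,0,0,45],
    [0.009,-0.1,-0.42,-1.153,0.005,-0.006,45],
    [0.009,-0.105,-0.4356,-1.153,0.005,-0.006,45],
    [0.009,-0.105,-0.4356,-1.153,0.005,-0.006,45],
    [0.009,-0.105,-0.4356,-1.153,0.005,-0.006,45],
    [0.009,-0.105,-0.4356,-1.153,0.005,-0.006,45],
  ],
)

```text
time: 17.05
tool_pos: [0.4537, 0.3896, 0.1997]
tcp_rot: [0.247, 1.557, -0.249]
wrist_force: [-0.2, 0.1, 0.1]
width: 0.45
```

```bash
cat >> h.py <<'E'
def locate(tag,c0,a0):
    o=findpack(tag,np.array(c0),a0); off=np.array([.0023,-.0121])
    best=None
    for i in o:
        for j in o:
            d=j[2]-i[2]
            if d@[np.cos(a0),np.sin(a0)]>0 and .080<np.linalg.norm(d)<.092: best=(i,j,d)
    i,j,d=best; a=np.arctan2(d[1],d[0]); a-=0.007
    C=(i[2]+j[2])/2-R.from_euler('z',a).as_matrix()[:2,:2]@off
    p=imaging.camera_params('wrist');T=np.load(f'{tag}T.npy')
    print('C',C,'ang',a,'len',np.linalg.norm(d)); goto((C[0],C[1],.056),np.pi/2+a)
    return C,a
E
python3 - <<'E'
from h import *
print(pose()[1],yaw_now())
locate('wB',(.4505,.3914),-.314)
E
```

```text
[0.4537 0.3896 0.1997] 1.2546226273802186
(array([301.3, 155.4]), np.int32(114), array([0.4199, 0.3789]))
(array([313.5, 135.6]), np.int32(78), array([0.4067, 0.395 ]))
(array([352.4, 191.8]), np.int32(125), array([0.4672, 0.413 ]))
(array([303.4, 191. ]), np.int32(22), array([0.4522, 0.3696]))
(array([302.6, 203.1]), np.int32(20), array([0.4633, 0.365 ]))
(array([314.9, 226.5]), np.int32(211), array([0.4897, 0.3683]))
(array([352.4, 219.5]), np.int32(62), array([0.4939, 0.4051]))
(array([349.8, 237.7]), np.int32(12), array([0.5116, 0.3972]))
C [0.4467 0.4118] ang 0.10756508187053453 len 0.0878540255557764
shift [ 0.1438  0.0192 -0.0137] turn [-0.424  0.     0.001] [ 2.717  0.001 -0.   ]
```

```bash
python3 - <<'E'
from h import *
im=cv2.imread('pics/wB.png');h=cv2.cvtColor(im,cv2.COLOR_BGR2HSV)
print(h[132:140:2,310:318:2].tolist(),h[222:232:2,313].tolist(),h[155,301],h[192,352],im[226:240:2,330].tolist())
cv2.imwrite('pics/wBc.png',cv2.resize(np.clip(im[80:280,220:440]*2.,0,255).astype(np.uint8),None,fx=2.7,fy=2.7,interpolation=cv2.INTER_CUBIC))
E
```

```text
[[[23, 176, 138], [23, 176, 161], [23, 177, 163], [24, 177, 161]], [[22, 175, 121], [23, 174, 161], [23, 179, 160], [23, 172, 163]], [[23, 178, 122], [23, 178, 162], [22, 181, 158], [23, 177, 160]], [[22, 177, 121], [23, 178, 163], [22, 181, 159], [23, 177, 160]]] [[16, 193, 41], [17, 200, 88], [17, 186, 89], [15, 185, 91], [16, 187, 90]] [ 22 124 142] [ 19 131 163] [[5, 3, 5], [9, 18, 24], [44, 72, 98], [44, 74, 100], [46, 73, 103], [63, 109, 129], [41, 69, 94]]
```

View pics/wBc.png

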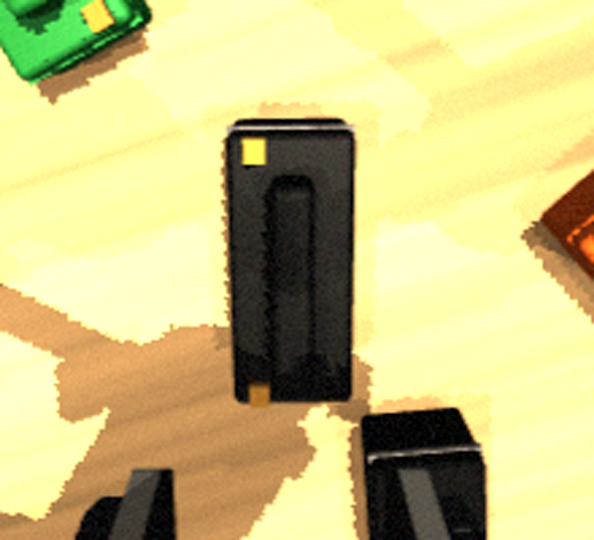

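```bash
sed -i 's/(12,120,90),(32,255,255)/(12,158,75),(32,255,255)/' h.py; python3 - <<'E'
from h import *
p=imaging.camera_params('wrist');T=np.load('wBT.npy')
c=lambda u,v,z:ray(p,T,(220+u/2.7,80+v/2.7),z)
k=[c(u,v,.052) for u,v in [(228,127),(354,127),(350,401),(236,401)]]
C=np.mean(k,0);d=k[2]-k[1]+k[3]-k[0];a=np.arctan2(d[1],d[0])
print(C,a,[round(np.linalg.norm(k[i]-k[i-1]),4) for i in range(4)])
terms(cv2.imread('pics/wB.png'),p,T,C[:2])
goto((C[0],C[1],.055),np.pi/2+a)
E
```

```text
[0.4499 0.3947 0.052 ] -0.3048689990177901 [np.float64(0.0971), np.float64(0.0411), np.float64(0.0971), np.float64(0.0413)]
(array([313.4, 135.5]), np.int32(81), array([0.4065, 0.395 ]))
(array([315.6, 227.2]), np.int32(46), array([0.4906, 0.3687]))
shift [ 0.1449  0.0039 -0.0054] turn [-0.012  0.     0.001] [ 3.13   0.002 -0.   ]
```

Call:
jog_arm(
  rows=[
    [0.04,0.004,-0.0055,-0.012,0,0,45],
    [0.08,0.004,-0.0055,-0.012,0,0,45],
    [0.12,0.004,-0.0055,-0.012,0,0,45],
    [0.135,0.004,-0.0055,-0.012,0,0,45],
    [0.145,0.004,-0.0055,-0.012,0,0,45],
    [0.145,0.004,-0.0055,-0.012,0,0,45],
    [0.145,0.004,-0.0055,-0.012,0,0,45],
    [0.145,0.004,-0.0055,-0.012,0,0,5],
    [0.145,0.004,-0.0055,-0.012,0,0,5],
    [0.145,0.004,-0.0055,-0.012,0,0,5],
    [0.145,0.004,-0.0055,-0.012,0,0,5],
    [0.145,0.004,-0.0055,-0.012,0,0,5],
    [0.145,0.004,-0.0055,-0.012,0,0,5],
    [0.13,0.004,-0.0055,-0.012,0,0,5],
    [0.09,0.004,-0.0055,-0.012,0,0,5],
    [0.05,0.004,-0.0055,-0.012,0,0,5],
    [0.0,0.004,-0.0055,-0.012,0,0,5],
    [-0.04,0.004,-0.0055,-0.012,0,0,5],
    [-0.065,0.004,-0.0055,-0.012,0,0,5],
    [-0.065,0.004,-0.0055,-0.012,0,0,5],
  ],
  force=70,
)

```text
time: 19.1
tool_pos: [0.4516, 0.3968, 0.2705]
tcp_rot: [0.243, 1.551, -0.234]
wrist_force: [1.0, 0.6, -6.1]
width: 0.146
```

```bash
python3 - <<'E'
from h import *
goto((*slot(2),.26),TH)
E
```

```text
shift [ 0.009  -0.384   0.2235] turn [ 1.165  0.001 -0.009] [-1.976  0.01   0.001]
```

Call:
jog_arm(
  rows=[
    [0.0,-0.04,0.02,0.12,0,0,5],
    [0.0,-0.08,0.045,0.25,0,0,5],
    [0.0,-0.12,0.07,0.38,0,0,5],
    [0.0,-0.16,0.09,0.5,0,0,5],
    [0.0,-0.2,0.115,0.63,0,0,5],
    [0.0,-0.24,0.14,0.76,0,0,5],
    [0.0,-0.28,0.165,0.9,0,0,5],
    [0.0,-0.32,0.19,1.03,0,0,5],
    [0.009,-0.36,0.21,1.165,0.001,-0.009,5],
    [0.009,-0.384,0.2235,1.165,0.001,-0.009,5],
    [0.009,-0.384,0.2235,1.165,0.001,-0.009,5],
    [0.009,-0.384,0.2235,1.165,0.001,-0.009,5],
    [0.009,-0.384,0.2235,1.165,0.001,-0.009,5],
  ],
)

```text
time: 20.4
tool_pos: [0.5486, -0.0356, 0.2582]
tcp_rot: [1.133, 1.259, -1.136]
wrist_force: [-0.3, 0.6, -6.1]
width: 0.142
```

```bash
python3 - <<'E'
from h import *
goto((*slot(2),.068),TH)
E
```

```text
shift [0.1902 0.0017 0.0013] turn [ 0.001 -0.002  0.003] [-3.141 -0.005 -0.003]
```

Call:
jog_arm(
  rows=[
    [0.04,0.0015,0.001,0,0,0,5],
    [0.08,0.0015,0.001,0,0,0,5],
    [0.12,0.0015,0.001,0,0,0,5],
    [0.14,0.0015,0.001,0,0,0,5],
    [0.15,0.0015,0.001,0,0,0,5],
    [0.158,0.0015,0.001,0,0,0,5],
    [0.166,0.0015,0.001,0,0,0,5],
    [0.174,0.0015,0.001,0,0,0,5],
    [0.181,0.0015,0.001,0,0,0,5],
    [0.187,0.0015,0.001,0,0,0,5],
    [0.1905,0.0015,0.001,0,0,0,5],
    [0.1905,0.0015,0.001,0,0,0,5],
  ],
)

```text
time: 21.6
tool_pos: [0.5499, -0.0361, 0.0692]
tcp_rot: [1.134, 1.259, -1.135]
wrist_force: [-4.5, 1.7, 3.2]
width: 0.139
```

Call:
jog_arm(
  rows=[
    [0.0,0,0,0,0,0,45],
    [0.0,0,0,0,0,0,45],
    [0.0,0,0,0,0,0,45],
    [0.0,0,0,0,0,0,45],
    [-0.03,0,0,0,0,0,45],
    [-0.08,0,0,0,0,0,45],
    [-0.12,0,0,0,0,0,45],
    [-0.135,0,0,0,0,0,45],
  ],
)

```text
time: 22.4
tool_pos: [0.5534, -0.0367, 0.2097]
tcp_rot: [1.137, 1.252, -1.13]
wrist_force: [0.4, 0.4, -0.1]
width: 0.453
```

```bash
python3 - <<'E'
from h import *
goto((.582,.405,.2),np.pi/2-.23)
E
```

```text
shift [ 0.0102  0.0732 -0.4365] turn [-1.239  0.003 -0.005] [ 1.902 -0.005 -0.004]
```

Call:
jog_arm(
  rows=[
    [0.0,0.008,-0.045,-0.13,0,0,45],
    [0.0,0.016,-0.09,-0.26,0,0,45],
    [0.0,0.024,-0.14,-0.4,0,0,45],
    [0.0,0.032,-0.19,-0.54,0,0,45],
    [0.0,0.04,-0.24,-0.68,0,0,45],
    [0.01,0.048,-0.29,-0.82,0,0,45],
    [0.01,0.056,-0.34,-0.96,0,0,45],
    [0.01,0.064,-0.38,-1.1,0,0,45],
    [0.01,0.07,-0.42,-1.239,0.003,-0.005,45],
    [0.01,0.073,-0.4365,-1.239,0.003,-0.005,45],
    [0.01,0.073,-0.4365,-1.239,0.003,-0.005,45],
    [0.01,0.073,-0.4365,-1.239,0.003,-0.005,45],
    [0.01,0.073,-0.4365,-1.239,0.003,-0.005,45],
  ],
)

```text
time: 23.7
tool_pos: [0.5818, 0.4032, 0.1997]
tcp_rot: [0.181, 1.564, -0.184]
wrist_force: [0.7, 0.1, 0.5]
width: 0.446
```

```bash
python3 - <<'E'
from h import *
print(pose()[1],yaw_now())
locate('wD',(.58,.406),-.23)
E
```

```text
[0.5818 0.4032 0.1997] 1.338438519442412
(array([317., 140.]), np.int32(80), array([0.5388, 0.4068]))
(array([318.6, 231.2]), np.int32(45), array([0.625 , 0.3874]))
C [0.5824 0.4094] ang -0.22881854320069403 len 0.08829836532188284
shift [ 0.144   0.0064 -0.001 ] turn [-0.004 -0.     0.001] [3.138 0.002 0.   ]
```

Call:
jog_arm(
  rows=[
    [0.04,0.0065,-0.001,0,0,0,45],
    [0.08,0.0065,-0.001,0,0,0,45],
    [0.12,0.0065,-0.001,0,0,0,45],
    [0.135,0.0065,-0.001,0,0,0,45],
    [0.145,0.0065,-0.001,0,0,0,45],
    [0.145,0.0065,-0.001,0,0,0,45],
    [0.145,0.0065,-0.001,0,0,0,45],
    [0.145,0.0065,-0.001,0,0,0,5],
    [0.145,0.0065,-0.001,0,0,0,5],
    [0.145,0.0065,-0.001,0,0,0,5],
    [0.145,0.0065,-0.001,0,0,0,5],
    [0.145,0.0065,-0.001,0,0,0,5],
    [0.145,0.0065,-0.001,0,0,0,5],
    [0.13,0.0065,-0.001,0,0,0,5],
    [0.09,0.0065,-0.001,0,0,0,5],
    [0.05,0.0065,-0.001,0,0,0,5],
    [0.0,0.0065,-0.001,0,0,0,5],
    [-0.04,0.0065,-0.001,0,0,0,5],
    [-0.065,0.0065,-0.001,0,0,0,5],
    [-0.065,0.0065,-0.001,0,0,0,5],
  ],
  force=70,
)

```text
time: 25.75
tool_pos: [0.5843, 0.4113, 0.2713]
tcp_rot: [0.186, 1.556, -0.178]
wrist_force: [1.3, 0.0, -5.4]
width: 0.142
```

```bash
python3 - <<'E'
from h import *
goto((*slot(1),.26),TH)
E
```

```text
shift [ 0.0087 -0.4602  0.0221] turn [ 1.237  0.002 -0.009] [-1.904  0.01   0.002]
```

Call:
jog_arm(
  rows=[
    [0.0,-0.04,0.0,0.12,0,0,5],
    [0.0,-0.085,0.0,0.25,0,0,5],
    [0.0,-0.13,0.005,0.38,0,0,5],
    [0.0,-0.175,0.005,0.5,0,0,5],
    [0.0,-0.22,0.01,0.63,0,0,5],
    [0.0,-0.265,0.01,0.76,0,0,5],
    [0.0,-0.31,0.015,0.9,0,0,5],
    [0.0,-0.355,0.02,1.03,0,0,5],
    [0.009,-0.4,0.022,1.15,0.002,-0.009,5],
    [0.009,-0.44,0.022,1.237,0.002,-0.009,5],
    [0.009,-0.4605,0.022,1.237,0.002,-0.009,5],
    [0.009,-0.4605,0.022,1.237,0.002,-0.009,5],
    [0.009,-0.4605,0.022,1.237,0.002,-0.009,5],
    [0.009,-0.4605,0.022,1.237,0.002,-0.009,5],
  ],
)

```text
time: 27.15
tool_pos: [0.4991, -0.041, 0.2583]
tcp_rot: [1.133, 1.258, -1.135]
wrist_force: [0.2, -0.5, -5.1]
width: 0.144
```

```bash
python3 - <<'E'
from h import *
goto((*slot(1),.068),TH)
E
```

```text
shift [0.1903 0.0012 0.0009] turn [ 0.001 -0.001  0.002] [-3.141 -0.003 -0.002]
```

Call:
jog_arm(
  rows=[
    [0.04,0.001,0.001,0,0,0,5],
    [0.08,0.001,0.001,0,0,0,5],
    [0.12,0.001,0.001,0,0,0,5],
    [0.14,0.001,0.001,0,0,0,5],
    [0.15,0.001,0.001,0,0,0,5],
    [0.158,0.001,0.001,0,0,0,5],
    [0.166,0.001,0.001,0,0,0,5],
    [0.174,0.001,0.001,0,0,0,5],
    [0.181,0.001,0.001,0,0,0,5],
    [0.187,0.001,0.001,0,0,0,5],
    [0.1905,0.001,0.001,0,0,0,5],
    [0.1905,0.001,0.001,0,0,0,5],
  ],
)

```text
time: 28.35
tool_pos: [0.5002, -0.0416, 0.0698]
tcp_rot: [1.134, 1.258, -1.135]
wrist_force: [-5.6, 1.1, 6.1]
width: 0.143
```

Call:
jog_arm(
  rows=[
    [0.0,0,0,0,0,0,45],
    [0.0,0,0,0,0,0,45],
    [0.0,0,0,0,0,0,45],
    [0.0,0,0,0,0,0,45],
    [-0.03,0,0,0,0,0,45],
    [-0.08,0,0,0,0,0,45],
    [-0.13,0,0,0,0,0,45],
    [-0.16,0,0,0,0,0,45],
  ],
)

```text
time: 29.15
tool_pos: [0.5023, -0.0421, 0.2342]
tcp_rot: [1.136, 1.254, -1.131]
wrist_force: [1.0, -1.0, 0.3]
width: 0.449
```

```bash
python3 - <<'E'
from h import *
goto((.49,-.2,.3),-np.pi/2)
E
```

```text
shift [-0.066  -0.028   0.1558] turn [ 1.673 -0.003 -0.002] [-1.469  0.002 -0.003]
```

Call:
jog_arm(
  rows=[
    [-0.066,-0.005,0.03,0.15,0,0,70],
    [-0.066,-0.01,0.06,0.3,0,0,70],
    [-0.066,-0.015,0.09,0.45,0,0,70],
    [-0.066,-0.02,0.12,0.6,0,0,70],
    [-0.066,-0.028,0.156,0.75,0,0,70],
    [-0.066,-0.028,0.156,0.9,0,0,70],
    [-0.066,-0.028,0.156,1.05,0,0,70],
    [-0.066,-0.028,0.156,1.2,0,0,70],
    [-0.066,-0.028,0.156,1.35,0,0,70],
    [-0.066,-0.028,0.156,1.5,0,0,70],
    [-0.066,-0.028,0.156,1.65,0,0,70],
    [-0.066,-0.028,0.156,1.673,-0.003,-0.002,70],
    [-0.066,-0.028,0.156,1.673,-0.003,-0.002,70],
    [-0.066,-0.028,0.156,1.673,-0.003,-0.002,70],
  ],
)

```text
time: 30.55
tool_pos: [0.4901, -0.2001, 0.2999]
tcp_rot: [2.22, 0.002, -2.22]
wrist_force: [-0.3, -0.4, -0.2]
width: 0.699
```

```bash
python3 - <<'E'
from h import *
im,p,T=cam('wrist'); np.save('w4T.npy',T); print(pose()[1],yaw_now())
cv2.imwrite('pics/w4.png',im)
cv2.imwrite('pics/w4c.png',cv2.resize(np.clip(im[0:300]*1.7,0,255).astype(np.uint8),None,fx=1.25,fy=1.25,interpolation=cv2.INTER_CUBIC))
E
```

```text
[ 0.4901 -0.2001  0.2999] -1.569262954445437
```

View pics/w4c.png

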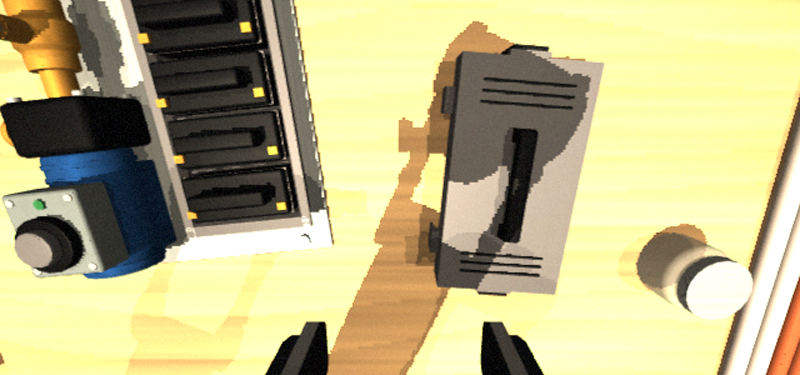

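```bash
python3 - <<'E'
from h import *
im=cv2.imread('pics/w4.png');p=imaging.camera_params('wrist');T=np.load('w4T.npy')
m=(im.max(2)<32).astype(np.uint8); m[:, :390]=0;m[:,450:]=0;m[:90]=0;m[205:]=0
n,l,s,c=cv2.connectedComponentsWithStats(m);i=1+np.argmax(s[1:,4]);print(s[i],c[i])
b=(l==i).astype(np.uint8)
for v in range(s[i,1],s[i,1]+s[i,3],8): u=np.where(b[v])[0]; print(v,u.min(),u.max())
us=np.array([[np.where(b[v])[0].max()+1,v+.5] for v in range(s[i,1]+8,s[i,1]+s[i,3]-8)])
w=np.array([ray(p,T,x,.09) for x in us]); f=np.polyfit(w[:,0],w[:,1],1); print('right edge angle',np.arctan(f[0]))
v0,v1=s[i,1],s[i,1]+s[i,3]
A=ray(p,T,(us[0,0],v0),.09);B=ray(p,T,(us[-1,0],v1),.09);print(A,B,np.linalg.norm(A-B))
k=[ray(p,T,(u/1.25,v/1.25),.066) for u,v in [(461,52),(603,63),(554,293),(437,288)]]
print('hood',np.mean(k,0),[round(np.linalg.norm(k[j]-k[j-1]),4) for j in range(4)],np.arctan2(*(k[1]-k[2])[[1,0]]),np.arctan2(*(k[0]-k[3])[[1,0]]))
E
```

```text
[ 397  102   33   92 1546] [414.0136 146.6617]
102 411 412
110 409 429
118 411 428
126 410 426
134 409 425
142 407 423
150 406 422
158 405 420
166 403 419
174 402 417
182 398 416
190 399 414
right edge angle -0.0820063661363252
[ 0.5633 -0.3123  0.09  ] [ 0.4627 -0.3072  0.09  ] 0.10072565434782195
hood [ 0.5115 -0.3019  0.066 ] [np.float64(0.2171), np.float64(0.1213), np.float64(0.2144), np.float64(0.1197)] -0.07282845056582768 -0.06540551406416777
```

```bash
python3 - <<'E'
from h import *
goto((.512,-.302,.2),-np.pi/2-.075)
E
```

```text
shift [ 0.1     0.1019 -0.0217] turn [ 0.077 -0.    -0.   ] [-3.065  0.    -0.   ]
```

Call:
jog_arm(
  rows=[
    [0.03,0.04,-0.01,0.04,0,0,70],
    [0.06,0.08,-0.02,0.077,0,0,70],
    [0.1,0.102,-0.022,0.077,0,0,70],
    [0.1,0.102,-0.022,0.077,0,0,70],
    [0.1,0.102,-0.022,0.077,0,0,70],
    [0.1,0.102,-0.022,0.077,0,0,70],
  ],
)

```text
time: 31.2
tool_pos: [0.5132, -0.302, 0.2017]
tcp_rot: [-2.186, 0.082, 2.181]
wrist_force: [0.2, 0.3, 0.8]
width: 0.699
```

```bash
python3 - <<'E'
from h import *
im,p,T=cam('wrist'); np.save('w5T.npy',T); print(pose()[1],yaw_now())
cv2.imwrite('pics/w5.png',im)
cv2.imwrite('pics/w5c.png',cv2.resize(np.clip(im[10:310,170:490]*1.7,0,255).astype(np.uint8),None,fx=2,fy=2,interpolation=cv2.INTER_CUBIC))
E
```

```text
[ 0.5135 -0.302   0.2023] -1.6450916655595669
```

View pics/w5c.png

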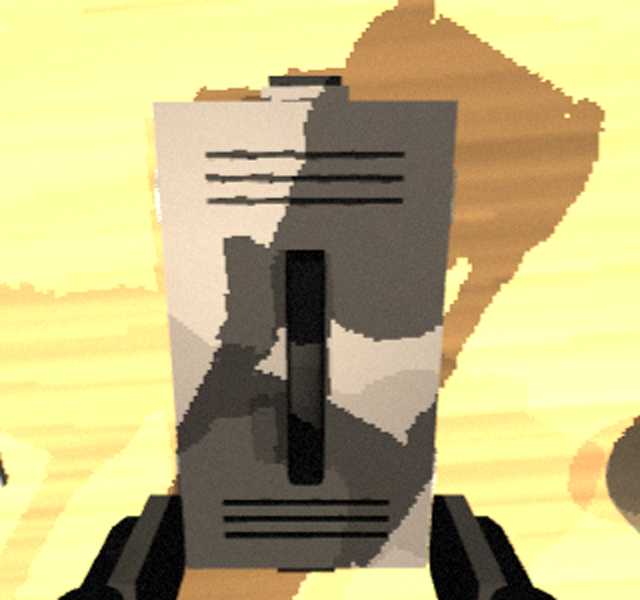

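```bash
python3 - <<'E'
from h import *
p=imaging.camera_params('wrist');T=np.load('w5T.npy')
c=lambda u,v,z:ray(p,T,(170+u/2,10+v/2),z)
k=[c(u,v,.066) for u,v in [(153,101),(457,101),(430,567),(186,567)]]
C=np.mean(k,0);d=k[0]-k[3]+k[1]-k[2];a=np.arctan2(d[1],d[0])
print(C,a,[round(np.linalg.norm(k[j]-k[j-1]),4) for j in range(4)])
h=[c(305.5,250,.09),c(306,485,.09)];print('handle',(h[0]+h[1])/2,np.linalg.norm(h[0]-h[1]))
goto((C[0],C[1],.070),a-np.pi/2)
E
```

```text
[ 0.5123 -0.303   0.066 ] -0.06897328753555045 [np.float64(0.2158), np.float64(0.1205), np.float64(0.216), np.float64(0.123)]
handle [ 0.514  -0.3027  0.09  ] 0.10194677862544019
shift [0.1323 0.0009 0.0016] turn [-0.005 -0.003 -0.001] [ 3.136 -0.002  0.005]
```

Call:
jog_arm(
  rows=[
    [0.04,0.001,0.0015,-0.005,-0.003,0,50],
    [0.08,0.001,0.0015,-0.005,-0.003,0,50],
    [0.11,0.001,0.0015,-0.005,-0.003,0,50],
    [0.125,0.001,0.0015,-0.005,-0.003,0,50],
    [0.133,0.001,0.0015,-0.005,-0.003,0,50],
    [0.133,0.001,0.0015,-0.005,-0.003,0,50],
    [0.133,0.001,0.0015,-0.005,-0.003,0,50],
    [0.133,0.001,0.0015,-0.005,-0.003,0,5],
    [0.133,0.001,0.0015,-0.005,-0.003,0,5],
    [0.133,0.001,0.0015,-0.005,-0.003,0,5],
    [0.133,0.001,0.0015,-0.005,-0.003,0,5],
    [0.133,0.001,0.0015,-0.005,-0.003,0,5],
    [0.133,0.001,0.0015,-0.005,-0.003,0,5],
    [0.133,0.001,0.0015,-0.005,-0.003,0,5],
  ],
  force=80,
)

```text
time: 32.65
tool_pos: [0.5136, -0.3038, 0.0713]
tcp_rot: [-2.191, 0.079, 2.184]
wrist_force: [-0.5, 1.7, 7.1]
width: 0.16
```

```bash
python3 - <<'E'
from h import *
s=monitor.read_state();print(pose()[1],yaw_now(),s['wrist_force'],s['width'])
goto((*BAY,.19),TH-np.pi/2)
E
```

```text
[ 0.5136 -0.3038  0.0713] -1.640374077556464 [-0.4887  1.7078  7.0512] 0.16046178827641178
shift [-0.1193 -0.2731 -0.0425] turn [-0.171 -0.003 -0.003] [ 2.971 -0.004  0.004]
```

Call:
jog_arm(
  rows=[
    [-0.02,0,0,0,0,0,5],
    [-0.06,0,0,0,0,0,5],
    [-0.1,0,0,0,0,0,5],
    [-0.119,-0.03,-0.005,-0.02,0,0,5],
    [-0.119,-0.07,-0.01,-0.05,0,0,5],
    [-0.119,-0.11,-0.015,-0.08,0,0,5],
    [-0.119,-0.15,-0.02,-0.11,0,0,5],
    [-0.119,-0.19,-0.03,-0.14,0,0,5],
    [-0.119,-0.23,-0.04,-0.171,-0.003,-0.003,5],
    [-0.119,-0.26,-0.0425,-0.171,-0.003,-0.003,5],
    [-0.119,-0.273,-0.0425,-0.171,-0.003,-0.003,5],
    [-0.119,-0.273,-0.0425,-0.171,-0.003,-0.003,5],
    [-0.119,-0.273,-0.0425,-0.171,-0.003,-0.003,5],
    [-0.119,-0.273,-0.0425,-0.171,-0.003,-0.003,5],
  ],
)

```text
time: 34.05
tool_pos: [0.5743, -0.0354, 0.1895]
tcp_rot: [2.169, 0.108, -2.17]
wrist_force: [-0.4, -0.2, -3.0]
width: 0.165
```

```bash
python3 - <<'E'
from h import *
s=monitor.read_state();print(pose()[1],yaw_now(),s['wrist_force'],s['torque'],s['width'])
goto((*BAY,.101),TH-np.pi/2)
im,p,T=cam('wrist'); np.save('w6T.npy',T)
cv2.imwrite('pics/w6.png',im)
cv2.imwrite('pics/w6c.png',cv2.resize(np.clip(im[0:320,120:540]*1.7,0,255).astype(np.uint8),None,fx=1.8,fy=1.8,interpolation=cv2.INTER_CUBIC))
E
```

```text
[ 0.5743 -0.0354  0.1895] -1.4704285141822637 [-0.4445 -0.1826 -2.9683] [ 0.0219 -0.0402 -0.0112] 0.16522264940571466
shift [ 0.0885 -0.0014 -0.0005] turn [-0.001  0.001 -0.001] [ 3.141 -0.001 -0.001]
```

View pics/w6c.png

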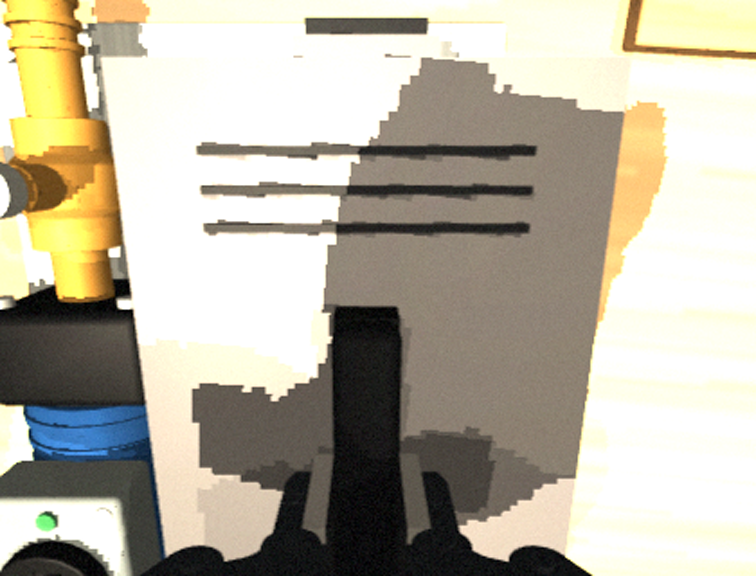

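```bash
python3 - <<'E'
from h import *
p=imaging.camera_params('wrist');T=np.load('w6T.npy')
c=lambda u,v,z:ray(p,T,(120+u/1.8,v/1.8),z)
for z in (.183,.1855):
    a,b=c(103,58,z),c(628,57.5,z); d=a-b; n=np.array([d[1],-d[0]])/np.hypot(*d[:2]); ang=np.arctan2(n[1],n[0])
    print(z,np.linalg.norm(d),'ang',ang,'centre',(a+b)[:2]/2-.108*n)
h=c(366,308,z+.024);print('handle far end -> centre',h[:2]-.05*np.array([np.cos(TH),np.sin(TH)]))
E
```

```text
0.183 0.12087828907233499 ang 0.10058490853217343 centre [ 0.5732 -0.0361]
0.1855 0.11886110591886531 ang 0.10058490853217426 centre [ 0.5728 -0.0362]
handle far end -> centre [ 0.5785 -0.0356]
```

Call:
jog_arm(
  rows=[
    [0.015,-0.001,-0.001,0,0,0,5],
    [0.03,-0.0018,-0.0014,0,0,0,5],
    [0.045,-0.0018,-0.0014,0,0,0,5],
    [0.055,-0.0018,-0.0014,0,0,0,5],
    [0.062,-0.0018,-0.0014,0,0,0,5],
    [0.066,-0.0018,-0.0014,0,0,0,5],
    [0.07,-0.0018,-0.0014,0,0,0,5],
    [0.07,-0.0018,-0.0014,0,0,0,5],
    [0.07,-0.0018,-0.0014,0,0,0,5],
  ],
)

```text
time: 35.0
tool_pos: [0.576, -0.0335, 0.1201]
tcp_rot: [2.17, 0.108, -2.169]
wrist_force: [-0.3, 0.6, -2.4]
width: 0.164
```

Call:
jog_arm(
  rows=[
    [0.003,0,0,0,0,0,5],
    [0.006,0,0,0,0,0,5],
    [0.008,0,0,0,0,0,5],
    [0.008,0,0,0,0,0,5],
  ],
)

```text
time: 35.4
tool_pos: [0.5773, -0.0336, 0.1138]
tcp_rot: [2.173, 0.108, -2.166]
wrist_force: [-0.1, 0.8, 4.4]
width: 0.161
```

Call:
jog_arm(
  rows=[
    [0.003,0,0.001,0,0,0,5],
    [0.006,0,0.001,0,0,0,5],
    [0.008,0,0.001,0,0,0,5],
    [0.008,0,0.001,0,0,0,5],
  ],
)

```text
time: 35.8
tool_pos: [0.5768, -0.0339, 0.1067]
tcp_rot: [2.174, 0.107, -2.164]
wrist_force: [-1.9, -1.3, 2.8]
width: 0.166
```

Call:
jog_arm(
  rows=[
    [0.002,0,0.001,0,0,0,5],
    [0.004,0,0.001,0,0,0,5],
    [0.006,0,0.001,0,0,0,5],
    [0.007,0,0.001,0,0,0,5],
    [0.007,0,0.001,0,0,0,5],
  ],
)

```text
time: 36.3
tool_pos: [0.5754, -0.0341, 0.1012]
tcp_rot: [2.173, 0.107, -2.166]
wrist_force: [-7.9, 0.3, 13.6]
width: 0.167
```

Call:
jog_arm(
  rows=[
    [-0.001,0,0,0,0,0,50],
    [-0.001,0,0,0,0,0,50],
    [-0.001,0,0,0,0,0,50],
    [-0.001,0,0,0,0,0,50],
    [-0.02,0,0,0,0,0,50],
    [-0.05,0,0,0,0,0,50],
    [-0.05,0,0,0,0,0,0],
    [-0.05,0,0,0,0,0,0],
    [-0.05,0,0,0,0,0,0],
    [-0.05,0,0,0,0,0,0],
    [-0.05,0,0,0,0,0,0],
    [-0.05,0,0,0,0,0,0],
  ],
)

```text
time: 37.5
tool_pos: [0.5748, -0.034, 0.1504]
tcp_rot: [2.172, 0.107, -2.167]
wrist_force: [0.5, 0.2, -0.4]
width: 0.002
```

```bash
python3 - <<'E'
from h import *
s=monitor.read_state();print(pose()[1],s['wrist_force'],s['width']); goto((*BAY,.122),TH-np.pi/2)
E
```

```text
[ 0.5748 -0.034   0.1504] [ 0.5115  0.1924 -0.3789] 0.0024574382083954473
shift [ 0.0284 -0.      0.0002] turn [-0.001 -0.002 -0.001] [ 3.141 -0.002  0.003]
```

Call:
jog_arm(
  rows=[
    [0.015,0,0,0,0,0,0],
    [0.024,0,0,0,0,0,0],
    [0.028,0,0,0,0,0,0],
    [0.031,0,0,0,0,0,0],
    [0.033,0,0,0,0,0,0],
    [0.033,0,0,0,0,0,0],
  ],
)

```text
time: 38.1
tool_pos: [0.5733, -0.0338, 0.12]
tcp_rot: [2.168, 0.108, -2.171]
wrist_force: [-11.4, 1.0, 20.5]
width: 0.001
```

```bash
python3 - <<'E'
from h import *
goto((.6,.11,.26),TH)
E
```

```text
shift [-0.1402 -0.1403 -0.0407] turn [-1.571  0.002  0.001] [ 1.57   0.001 -0.002]
```

Call:
jog_arm(
  rows=[
    [-0.05,0,0,0,0,0,0],
    [-0.1,0,0,0,0,0,0],
    [-0.14,-0.03,-0.01,-0.15,0,0,50],
    [-0.14,-0.06,-0.02,-0.3,0,0,50],
    [-0.14,-0.09,-0.03,-0.45,0,0,50],
    [-0.14,-0.12,-0.04,-0.6,0,0,50],
    [-0.14,-0.14,-0.04,-0.75,0,0,50],
    [-0.14,-0.14,-0.04,-0.9,0,0,50],
    [-0.14,-0.14,-0.04,-1.05,0,0,50],
    [-0.14,-0.14,-0.04,-1.2,0,0,50],
    [-0.14,-0.14,-0.04,-1.35,0,0,50],
    [-0.14,-0.14,-0.04,-1.5,0,0,50],
    [-0.14,-0.14,-0.04,-1.571,0.002,0.001,50],
    [-0.14,-0.14,-0.04,-1.571,0.002,0.001,50],
    [-0.14,-0.14,-0.04,-1.571,0.002,0.001,50],
    [-0.14,-0.14,-0.04,-1.571,0.002,0.001,50],
  ],
)

```text
time: 39.7
tool_pos: [0.5992, 0.1095, 0.2596]
tcp_rot: [1.135, 1.255, -1.136]
wrist_force: [1.1, -0.2, -0.2]
width: 0.498
```

```bash
python3 - <<'E'
from h import *
im,p,T=cam('wrist'); np.save('w7T.npy',T); print(pose()[1],yaw_now())
cv2.imwrite('pics/w7.png',im)
cv2.imwrite('pics/w7c.png',cv2.resize(np.clip(im[0:330,120:560]*1.7,0,255).astype(np.uint8),None,fx=1.8,fy=1.8,interpolation=cv2.INTER_CUBIC))
E
```

```text
[0.5993 0.1095 0.2596] 0.09966550484820799
```

View pics/w7c.png

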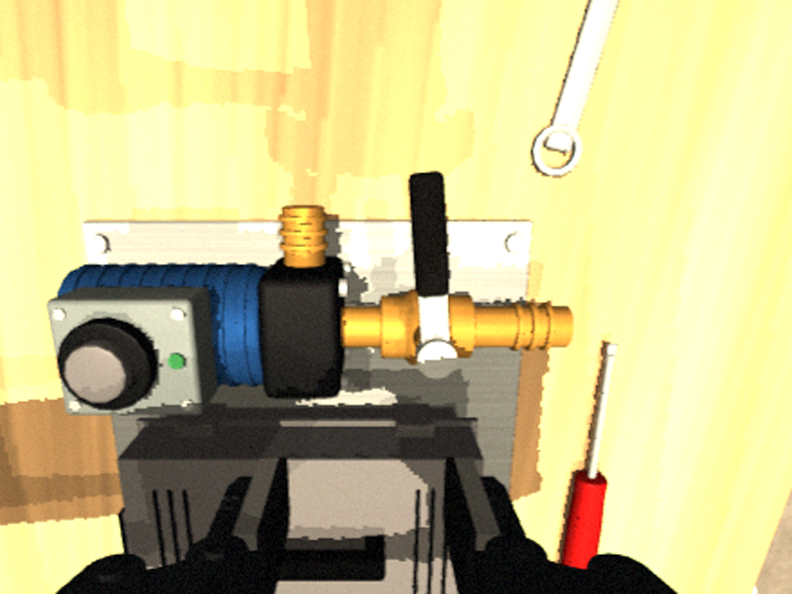

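```bash
python3 - <<'E'
from h import *
p=imaging.camera_params('wrist');T=np.load('w7T.npy')
c=lambda u,v,z:ray(p,T,(120+u/1.8,v/1.8),z)
s=c(437,350,.125);a=c(426.5,174,.1245);b=c(432.5,294,.1245)
ex=np.array([np.cos(TH),np.sin(TH),0]);ey=np.array([-np.sin(TH),np.cos(TH),0])
print('stem',s,'far',a,'near',b,'griplen',np.linalg.norm(a-b))
m=(a+b)/2; print('mid',m,'r',np.linalg.norm(m-s))
for d in (a-b,m-s): print('valve ang',np.arctan2(-d@ex,d@ey))
r=s-np.array([*BAY,0]);print('stem rel bay',r@ex,r@ey)
P=np.array([*BAY,0]); 
# pipe axis check z=.06: pixels of pipe end mid, button
e=c(571,326,.06)-P;print('pipe end rel bay',e@ex,e@ey)
bt=c(96,375,.146);print('button',bt,(bt-P)@ex,(bt-P)@ey)
E
```

```text
stem [0.6351 0.1082 0.125 ] far [0.6189 0.1906 0.1245] near [0.6291 0.136  0.1245] griplen 0.055554184492164954
mid [0.624  0.1633 0.1245] r 0.05628840079893193
valve ang 0.0839051557429626
valve ang 0.09809385676827559
stem rel bay 0.07452347045096223 0.1353304827059302
pipe end rel bay 0.16369484032828643 0.12987172121025067
button [0.4742 0.0865 0.146 ] -0.08775696341908344 0.1300138338130266
```

```bash
python3 - <<'E'
from h import *
p=imaging.camera_params('wrist');T1=np.load('w1T.npy');T7=np.load('w7T.npy')
def tri(a,b):
    o=[];D=[]
    for T,uv in((T1,a),(T7,b)):
        d=T[:3,:3]@[(uv[0]-p['cx'])/p['fx'],(uv[1]-p['cy'])/p['fy'],1];D.append(d/np.linalg.norm(d));o.append(T[:3,3])
    A=sum(np.eye(3)-np.outer(d,d) for d in D);B=sum((np.eye(3)-np.outer(d,d))@q for d,q in zip(D,o));return np.linalg.solve(A,B)
w1=lambda u,v:(200+u/2.6,100+v/2.6); w7=lambda u,v:(120+u/1.8,v/1.8)
for a,b in [((470,385),(341,268)),((347,392),(342,395)),((405,222),(96,375)),((421,505),(437,350))]: print(tri(w1(*a),w7(*b)))
goto((.6235,.165,.108),TH+.085)
E
```

```text
[0.5839 0.135  0.0813]
[0.5889 0.0638 0.0842]
[0.4733 0.0867 0.1449]
[0.6371 0.1048 0.1177]
shift [ 0.1516  0.0297 -0.0528] turn [-0.086  0.     0.   ] [ 3.055  0.    -0.   ]
```

Call:
jog_arm(
  rows=[
    [0.02,0.015,-0.03,-0.04,0,0,50],
    [0.05,0.03,-0.053,-0.086,0,0,50],
    [0.09,0.03,-0.053,-0.086,0,0,50],
    [0.12,0.03,-0.053,-0.086,0,0,50],
    [0.14,0.03,-0.053,-0.086,0,0,50],
    [0.1515,0.03,-0.053,-0.086,0,0,50],
    [0.1515,0.03,-0.053,-0.086,0,0,50],
    [0.1515,0.03,-0.053,-0.086,0,0,5],
    [0.1515,0.03,-0.053,-0.086,0,0,5],
    [0.1515,0.03,-0.053,-0.086,0,0,5],
    [0.1515,0.03,-0.053,-0.086,0,0,5],
    [0.1515,0.03,-0.053,-0.086,0,0,5],
    [0.1515,0.03,-0.053,-0.086,0,0,5],
  ],
  force=30,
)

```text
time: 41.05
tool_pos: [0.6248, 0.1655, 0.1101]
tcp_rot: [1.073, 1.29, -1.07]
wrist_force: [-2.6, -0.3, 6.4]
width: 0.174
```

```bash
python3 - <<'E'
from h import *
s=monitor.read_state();print(pose()[1],yaw_now(),s['wrist_force'],s['torque'],s['width'])
S=np.array([.635,.105])
for r in (.060,.066):
  a=TH+.4; goto((*(S+r*np.array([-np.sin(a),np.cos(a)])),.108),a)
E
```

```text
[0.6248 0.1655 0.1101] 0.1852284178657778 [-2.6187 -0.2596  6.3649] [-0.1014  0.3705 -0.2549] 0.174201647334415
shift [ 0.0021 -0.0197  0.0043] turn [-0.316  0.    -0.002] [ 2.826 -0.004 -0.   ]
shift [ 0.0021 -0.0216 -0.0014] turn [-0.316  0.    -0.002] [ 2.826 -0.004 -0.   ]
```

Call:
jog_arm(
  rows=[
    [0.0,-0.0051,0.0002,-0.08,0,0,5],
    [0.0,-0.0102,0.0008,-0.16,0,0,5],
    [0.0,-0.0164,0.0021,-0.26,0,0,5],
    [0.0,-0.0219,0.0039,-0.35,0,0,5],
    [0.0,-0.0219,0.0039,-0.35,0,0,5],
    [0.0,-0.0219,0.0039,-0.35,0,0,5],
  ],
)

```text
time: 41.65
tool_pos: [0.604, 0.1578, 0.1103]
tcp_rot: [0.809, 1.414, -0.806]
wrist_force: [-0.9, 0.3, 0.8]
width: 0.177
```

```bash
python3 - <<'E'
from h import *
s=monitor.read_state();r,t=pose();print(t,yaw_now()-TH,'tool force',r.T@s['wrist_force'],r.T@s['torque'],s['width'])
E
```

```text
[0.604  0.1578 0.1103] 0.4325617714724199 tool force [-0.7778 -0.6812 -0.6982] [-0.1234  0.2273 -0.0784] 0.17674615224493018
```

Call:
jog_arm(
  rows=[
    [0.0,-0.0051,0.0002,-0.08,0,0,5],
    [0.0,-0.0102,0.0008,-0.16,0,0,5],
    [0.0,-0.0164,0.0021,-0.26,0,0,5],
    [0.0,-0.0219,0.0039,-0.3525,0,0,5],
    [0.0,-0.0219,0.0039,-0.3525,0,0,5],
    [0.0,-0.0219,0.0039,-0.3525,0,0,5],
    [0.0,-0.0219,0.0039,-0.3525,0,0,5],
  ],
)

```text
time: 42.35
tool_pos: [0.5873, 0.1436, 0.1102]
tcp_rot: [0.538, 1.501, -0.536]
wrist_force: [0.4, 1.8, -0.7]
width: 0.177
```

```bash
python3 - <<'E'
from h import *
s=monitor.read_state();r,t=pose();print(t,yaw_now()-TH,'tool force',r.T@s['wrist_force'],r.T@s['torque'],s['width'])
E
```

```text
[0.5873 0.1436 0.1102] 0.7832839764709291 tool force [ 0.659   1.6684 -0.863 ] [-0.1246  0.2467  0.1844] 0.17699835125416535
```

Call:
jog_arm(
  rows=[
    [0,0,0,0,0,0,50],
    [0,0,0,0,0,0,50],
    [0,0,0,0,0,0,50],
    [0,0,0,0,0,0,50],
    [-0.03,0,0,0,0,0,50],
    [-0.07,0,0,0,0,0,50],
    [-0.11,0,0,0,0,0,50],
    [-0.11,0,0,0,0,0,50],
    [-0.11,0,0,0,0,0,50],
  ],
)

```text
time: 43.25
tool_pos: [0.5881, 0.1436, 0.2221]
tcp_rot: [0.54, 1.498, -0.534]
wrist_force: [0.3, 0.2, -0.5]
width: 0.501
```

```bash
python3 - <<'E'
from h import *
im,p,T=cam('wrist'); np.save('w8T.npy',T); print(pose()[1],yaw_now()-TH)
cv2.imwrite('pics/w8.png',im)
cv2.imwrite('pics/w8c.png',cv2.resize(np.clip(im[0:330,120:560]*1.7,0,255).astype(np.uint8),None,fx=1.8,fy=1.8,interpolation=cv2.INTER_CUBIC))
E
```

```text
[0.5869 0.1434 0.2201] 0.7830381713970902
```

View pics/w8c.png

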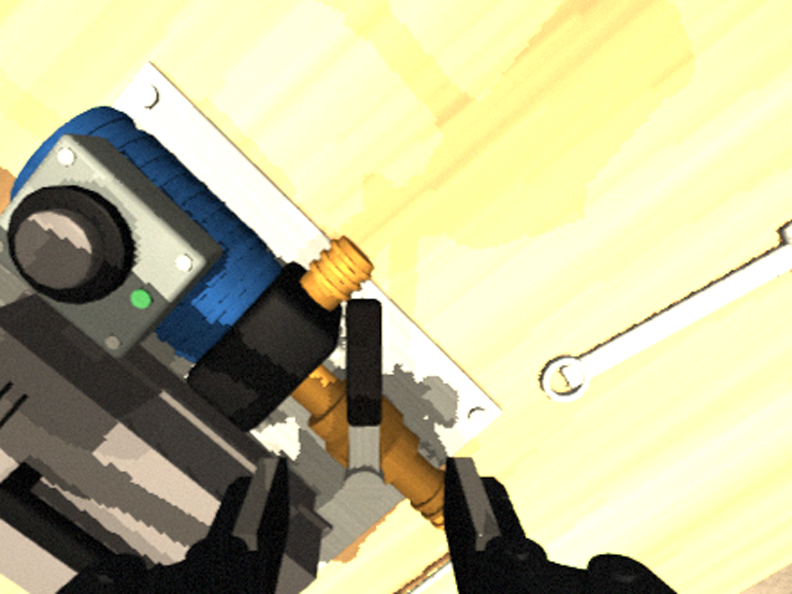

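```bash
python3 - <<'E'
from h import *
p=imaging.camera_params('wrist');T=np.load('w8T.npy');im=cv2.imread('pics/w8.png')
c=lambda u,v,z:ray(p,T,(120+u/1.8,v/1.8),z)
e=c(500,407,.008)-c(150,62,.008);print('plate len',np.linalg.norm(e),'th',np.arctan2(e[1],e[0]))
m=(im.max(2)<40)
L=[];Rr=[];C=[]
for v in range(172,230):
    u0=int(323); row=m[v,305:345]; x=np.where(row)[0]+305
    # contiguous run about u=323
    run=[k for k in x if all(m[v,min(k,323):max(k,323)+1])]
    if run and len(run)<25: C.append((v,(run[0]+run[-1]+1)/2,len(run)))
C=np.array(C);print(C[::8])
w=np.array([ray(p,T,(u,v+.5),.1245) for v,u,_ in C]);d=w[0]-w[-1]
f=np.linalg.svd(w-w.mean(0))[2][0];f=f*np.sign(f@d);print('handle ang', np.arctan2(-f[0],f[1])-TH)
b=c(52,250,.146);print('button',b)
goto((.4735,.0867,.19),TH)
E
```

```text
plate len 0.2928350918712182 th 0.10224237934381947
[[172.  322.   20. ]
 [180.  322.   20. ]
 [188.  322.   20. ]
 [196.  322.5  19. ]
 [204.  322.   20. ]
 [212.  322.   20. ]
 [220.  322.5  21. ]
 [228.  322.5  19. ]]
handle ang 0.7844561385293018
button [0.4732 0.0868 0.146 ]
shift [ 0.0298 -0.1158 -0.0518] turn [ 0.783  0.001 -0.003] [-2.359  0.004  0.001]
```

Call:
jog_arm(
  rows=[
    [0.0,-0.04,-0.02,0,0,0,0],
    [0.01,-0.08,-0.04,0,0,0,0],
    [0.03,-0.116,-0.052,0,0,0,0],
    [0.04,-0.116,-0.052,0,0,0,0],
    [0.05,-0.116,-0.052,0,0,0,0],
    [0.06,-0.116,-0.052,0,0,0,0],
    [0.06,-0.116,-0.052,0,0,0,0],
    [0.06,-0.116,-0.052,0,0,0,0],
    [0.06,-0.116,-0.052,0,0,0,0],
  ],
)

```text
time: 44.2
tool_pos: [0.4745, 0.0871, 0.1604]
tcp_rot: [0.539, 1.5, -0.535]
wrist_force: [0.3, 0.4, 0.6]
width: -0.002
```

```bash
python3 - <<'E'
from h import *
s=monitor.read_state();print(s['width'],s['wrist_force']);goto((.4735,.0867,.139),TH+.783)
E
```

```text
-0.0019429395238558112 [0.3151 0.4102 0.6374]
shift [ 0.0214 -0.001  -0.0006] turn [ 0.     0.002 -0.003] [-3.141  0.005  0.004]
```

Call:
jog_arm(
  rows=[
    [0.01,-0.001,0,0,0,0,0],
    [0.016,-0.001,0,0,0,0,0],
    [0.019,-0.001,0,0,0,0,0],
    [0.021,-0.001,0,0,0,0,0],
    [0.0225,-0.001,0,0,0,0,0],
    [0.0225,-0.001,0,0,0,0,0],
  ],
)

```text
time: 44.8
tool_pos: [0.4744, 0.0864, 0.1399]
tcp_rot: [0.539, 1.499, -0.535]
wrist_force: [-4.9, -0.5, 12.1]
width: -0.002
```

Call:
jog_arm(
  rows=[
    [0.0015,0,0,0,0,0,0],
    [0.0025,0,0,0,0,0,0],
    [0.0025,0,0,0,0,0,0],
    [0.0025,0,0,0,0,0,0],
  ],
)

```text
time: 45.2
tool_pos: [0.4745, 0.0865, 0.1398]
tcp_rot: [0.539, 1.499, -0.535]
wrist_force: [-7.1, -1.4, 16.0]
width: 0.001
```

Call:
jog_arm(
  rows=[
    [-0.01,0,0,0,0,0,0],
    [-0.03,0,0,0,0,0,0],
    [-0.06,0,0,0,0,0,0],
    [-0.08,0,0,0,0,0,30],
    [-0.08,0,0,0,0,0,50],
  ],
)

```text
time: 45.7
tool_pos: [0.4761, 0.0866, 0.2232]
tcp_rot: [0.541, 1.494, -0.532]
wrist_force: [0.3, -0.2, 0.3]
width: 0.328
```

```bash
python3 - <<'E'
from h import *
goto((.5865,.1436,.22),TH+.785)
goto((.5865,.1436,.110),TH+.785)
E
```

```text
shift [0.0045 0.114  0.0492] turn [-0.002  0.007 -0.008] [ 3.14  -0.013 -0.011]
shift [0.1145 0.1131 0.0485] turn [-0.002  0.007 -0.008] [ 3.14  -0.013 -0.011]
```

Call:
jog_arm(
  rows=[
    [0.0,0.04,0.018,0,0,0,50],
    [0.004,0.08,0.035,0,0.007,-0.008,50],
    [0.004,0.114,0.049,0,0.007,-0.008,50],
    [0.03,0.113,0.0485,0,0.007,-0.008,50],
    [0.07,0.113,0.0485,0,0.007,-0.008,50],
    [0.1,0.113,0.0485,0,0.007,-0.008,50],
    [0.1145,0.113,0.0485,0,0.007,-0.008,50],
    [0.1145,0.113,0.0485,0,0.007,-0.008,50],
    [0.1145,0.113,0.0485,0,0.007,-0.008,5],
    [0.1145,0.113,0.0485,0,0.007,-0.008,5],
    [0.1145,0.113,0.0485,0,0.007,-0.008,5],
    [0.1145,0.113,0.0485,0,0.007,-0.008,5],
    [0.1145,0.113,0.0485,0,0.007,-0.008,5],
    [0.1145,0.113,0.0485,0,0.007,-0.008,5],
  ],
  force=30,
)

```text
time: 47.1
tool_pos: [0.5879, 0.1437, 0.1121]
tcp_rot: [0.539, 1.5, -0.535]
wrist_force: [-0.3, 0.0, 5.5]
width: 0.176
```

```bash
python3 - <<'E'
from h import *
s=monitor.read_state();r,t=pose();print(t,yaw_now()-TH,'tool force',r.T@s['wrist_force'],r.T@s['torque'],s['width'])
E
```

```text
[0.5879 0.1437 0.1121] 0.7832949941310051 tool force [-5.5245 -0.1272 -0.2087] [ 0.142   0.0147 -0.1239] 0.17623001521014875
```

Call:
jog_arm(
  rows=[
    [0,0.0064,0.0003,0.1,0,0,5],
    [0,0.0127,0.0013,0.2,0,0,5],
    [0,0.0189,0.0029,0.3,0,0,5],
    [0,0.0249,0.0051,0.4,0,0,5],
    [0,0.0307,0.0078,0.5,0,0,5],
    [0,0.0361,0.0112,0.6,0,0,5],
    [0,0.0412,0.0151,0.7,0,0,5],
    [0,0.0452,0.0188,0.783,0,0,5],
    [0,0.0452,0.0188,0.783,0,0,5],
    [0,0.0452,0.0188,0.783,0,0,5],
    [0,0.0452,0.0188,0.783,0,0,5],
  ],
)

```text
time: 48.2
tool_pos: [0.6295, 0.1658, 0.1122]
tcp_rot: [1.133, 1.255, -1.134]
wrist_force: [-4.5, -2.2, 3.2]
width: 0.174
```

```bash
python3 - <<'E'
from h import *
s=monitor.read_state();r,t=pose();print(t,yaw_now()-TH,'tool force',r.T@s['wrist_force'],r.T@s['torque'],s['width'])
E
```

```text
[0.6295 0.1658 0.1122] 0.0008428801550063592 tool force [-3.1747 -4.6635  1.7006] [-0.0185 -0.4795 -0.7372] 0.17369181247050533
```

Call:
jog_arm(
  rows=[
    [0,0,0,0,0,0,50],
    [0,0,0,0,0,0,50],
    [0,0,0,0,0,0,50],
    [0,0,0,0,0,0,50],
    [-0.03,0,0,0,0,0,50],
    [-0.07,0,0,0,0,0,50],
    [-0.11,0,0,0,0,0,50],
    [-0.15,-0.02,0.03,0,0,0,50],
    [-0.15,-0.03,0.05,0,0,0,50],
    [-0.15,-0.03,0.05,0,0,0,50],
    [-0.15,-0.03,0.05,0,0,0,50],
  ],
)

```text
time: 49.3
tool_pos: [0.6046, 0.113, 0.2623]
tcp_rot: [1.135, 1.254, -1.134]
wrist_force: [0.6, 0.2, -0.8]
width: 0.501
```

```bash
python3 - <<'E'
from h import *
im,p,T=cam('wrist'); np.save('w9T.npy',T); cv2.imwrite('pics/w9.png',im); print(pose()[1],yaw_now()-TH)
m=(im.max(2)<40).astype(np.uint8)
g=proj(p,T,(.628,.166,.1245)).round().astype(int);print(g)
n,l,s,c=cv2.connectedComponentsWithStats(m); i=l[g[1],g[0]];print(s[i],c[i])
b=l==i;w=[]
for v in range(s[i,1]+5,s[i,1]+s[i,3]-5):
    u=np.where(b[v])[0];w.append(ray(p,T,((u[0]+u[-1]+1)/2,v+.5),.1245))
w=np.array(w);f=np.linalg.svd(w-w.mean(0))[2][0];f*=np.sign(f[1]);print('handle',np.arctan2(-f[0],f[1])-TH)
goto((.55,.0,.4),TH)
E
```

```text
[0.6044 0.1135 0.2615] 0.0005083473008612449
[357 132]
[ 347   99   21   68 1229] [357.3963 132.2116]
handle 0.003903756566986341
shift [-0.1384 -0.0658  0.1074] turn [0.001 0.001 0.001] [-3.141 -0.001  0.001]
```

Call:
jog_arm(
  rows=[
    [-0.04,-0.01,0.04,0,0,0,50],
    [-0.05,-0.02,0.08,0,0,0,50],
    [-0.05,-0.03,0.12,0,0,0,50],
    [-0.05,-0.04,0.16,0,0,0,50],
    [-0.05,-0.05,0.2,0,0,0,50],
    [-0.05,-0.05,0.23,0,0,0,50],
    [-0.05,-0.05,0.23,0,0,0,50],
    [-0.05,-0.05,0.23,0,0,0,50],
  ],
)

```text
time: 50.15
tool_pos: [0.5781, -0.1201, 0.3102]
tcp_rot: [1.134, 1.258, -1.136]
wrist_force: [0.2, 0.6, -0.2]
width: 0.5
```

```bash
python3 - <<'E'
from h import *
im,p,T=cam('wrist'); s,_,_=cam('side'); print(pose()[1]); np.save('w10T.npy',T); cv2.imwrite('pics/w10.png',im)
a=cv2.resize(im[0:260,140:500],(800,578)[:2] if 0 else (554,400)); b=cv2.resize(s[185:285,240:400],(246,154)); 
b=cv2.resize(s[130:290,225:385],(240,240),interpolation=cv2.INTER_CUBIC); o=np.zeros((400,800,3),np.uint8); o[:,:554]=a;o[:240,557:797]=b
cv2.imwrite('pics/fin.png',np.clip(o*1.6,0,255).astype(np.uint8))
E
```

```text
[ 0.5782 -0.119   0.3107]
```

View pics/fin.png

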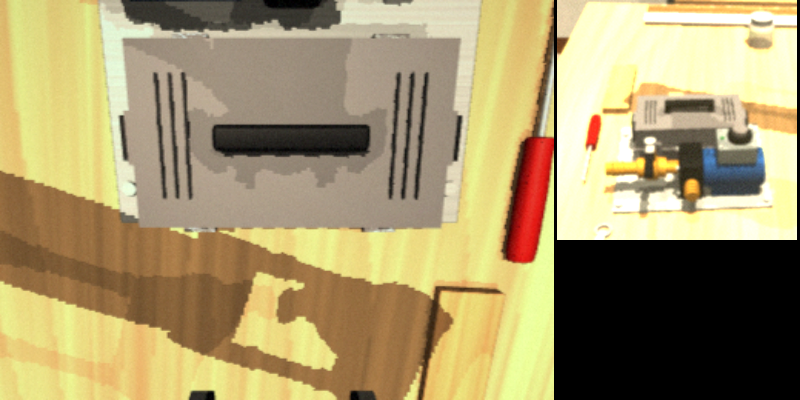

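```bash
python3 - <<'E'
from h import *
p=imaging.camera_params('wrist');T=np.load('w10T.npy');k=554/360;q=400/260
P=[ray(p,T,(140+u/k,v/q),.096) for u,v in [(123,38),(461,38),(442,227),(139,227)]]
print(np.mean(P,0),[round(np.linalg.norm(P[j]-P[j-1]),4) for j in range(4)])
d=P[1]-P[0];print(np.arctan2(d[1],d[0]))
E
```

```text
[ 0.5751 -0.0352  0.096 ] [np.float64(0.1208), np.float64(0.2159), np.float64(0.1205), np.float64(0.2173)]
0.09908851339579368
```

```bash
python3 -c "
from h import *
finish_job()"
```

```text
the job is handed in; nothing more can be done
```

I finished every step in the order asked and handed the job in at about 50 s of the 210 s; no verdict was reported.

- **Packs:** all four black packs are in the bay, one to a slot. Each was lowered until the wrist force showed it resting on the floor. A picture taken before the hood went on showed all four packs in their slots. I left the green and orange look-alikes alone.
- **Hood:** it was set on the bay and pressed down while held, then pressed again on its handle with about 20 N. The handle top was at 120 mm, as it should be when clipped. In the last picture the hood measured level and centred to about 1 mm. I did not see the hooks themselves; I took the snap from the height and the level.
- **Valve and pump:** the handle measured 0.784 rad before the test run. The button stopped hard at about 6 mm of travel under 12 to 16 N and was released. I did not measure its return. The valve was then shut and measured 0.004 rad.

**Disagreement:** the camera put the valve grip 5 to 10 mm closer to the stem than the 66 mm given. I turned the valve using the gripper's angle instead, and the forces stayed low.

I saw nothing knocked aside. The wrench, screwdriver, jar and offcut were not touched.

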